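# Put a watch job away for the night

### The job

Put this watch job away for the night. First set the red movement holder, dial side up, in the middle of the round brown wooden base and put the clear dust cover over it so that the cover stands level on the base. Then stack the parts tins upright, centred on one another, in the middle of the blue job book: the cream-lidded tin first, the white black-topped tin on it and the amber box on top; leave the small wooden clamp block and the tilted steel anvil where they are.

Things in the scene. Friction and masses are not known exactly. Their poses are not given: they have to be found in the camera images.
- movement: Red ring-shaped movement holder with a brass-coloured watch movement on top and a small brass screw head sticking out of one side. 34 x 43 x 11 mm, loose, 38 g. Origin: centre of its underside's bounding rectangle; z up when the movement faces up. The ring itself is a disc 34 mm across and 8 mm high centred at (0, +4 mm) of the body frame; the screw (8 mm across) sticks out along -y to y = -21 mm. Grasp the ring along its x axis. It may lie at any yaw.
- cover: Clear plastic dust cover: a bell open below, 66 mm outer diameter at its black-banded rim, wall 2.5 mm, clear inside to 61 mm at the rim and 23 mm high. The bell is 26 mm high; on top stands a black knob 16 mm across, 19 mm high (its widest part from 31 to 43 mm, its top at 45 mm above the rim). Loose, 60 g. Origin: centre of the rim plane, z up towards the knob.
- cream_tin: Round tin, cream lid over a blue-green body, 62 mm across and 22 mm high, loose, about 60 g. Origin: centre of its underside, z up. Flat top at 22 mm. It is the only cream-lidded tin standing on the open bench top in front of the robot.
- white_tin: Round white tin whose lid has a white rim round a black window, so that from above it is a black disc with a white edge. 49 mm across and 18 mm high, loose, 40 g. Origin: centre of its underside, z up. Top at 18 mm.
- amber_box: Round amber (orange) plastic box, 39 mm across and 18 mm high, loose, 30 g. Origin: centre of its underside, z up.
- dust_base: Round flat base of the dust cover, plain brown wood, 72 mm across and 6 mm high, fixed on the bench. Origin: centre of its underside; flat top at 6 mm, no raised rim.
- book: Blue closed job book lying flat, fixed on the bench, 104 mm along its short side, 148 mm along its long side, 10 mm thick; its x axis runs along the long side. Origin: centre of its underside; flat top at 10 mm.
- clamp_block: Bystander: small box-wood clamp block with a screw on top and one at its side, 30 x 34 x 22 mm, loose, standing beside the things to be moved. Leave it. Origin: centre of its underside.
- tilt_anvil: Small steel anvil with a tilted cylinder on a square foot, 40 x 52 x 57 mm, loose, at the right of the work. Bystander: leave it standing. Origin: centre of its underside.
- microscope: Fixed microscope at the right front, between the arm's start and the work; keep clear. Its post, 25 mm across, stands at (+68, -173) mm of this frame, 310 mm high; a boom at 82 mm height runs from it to the head near (-30, +150) mm, 0.2 m high. Rise above the post before crossing to the work. A lamp arm slants over the bench 0.1 m behind the things handled.
Mind the look-alikes: they are no part of the job. There is more than one size of the cream_tin; the job needs the smaller.

How it is judged:
On the way, in this order (a step that is already met when the one before it is completed fails the run):
1. the movement holder lies flat in the middle of the wooden base (horizontal distance between movement and dust_base below 0.01 m and z of movement in the frame of dust_base between 0.003 and 0.009 m and angle between movement's own z axis and vertical below 0.06 rad and linear speed of movement below 0.02 m/s), for 0.2 s.
2. the dust cover stands level on the base over the movement (horizontal distance between movement and dust_base below 0.01 m and z of movement in the frame of dust_base between 0.003 and 0.009 m and angle between each of movement, cover's own z axis and vertical below 0.06 rad and horizontal distance between cover and dust_base below 0.008 m and z of cover in the frame of dust_base between 0.003 and 0.009 m and linear speed of cover below 0.02 m/s), for 0.2 s.
3. the cream tin stands in the middle of the book (horizontal distance between cream_tin and book below 0.015 m and z of cream_tin in the frame of book between 0.007 and 0.013 m and angle between cream_tin's own z axis and vertical below 0.06 rad and linear speed of cream_tin below 0.02 m/s), for 0.2 s.
4. the white tin stands on the cream tin (horizontal distance between cream_tin and book below 0.015 m and z of cream_tin in the frame of book between 0.007 and 0.013 m and angle between each of cream_tin, white_tin's own z axis and vertical below 0.06 rad and horizontal distance between white_tin and cream_tin below 0.008 m and z of white_tin in the frame of cream_tin between 0.019 and 0.025 m and linear speed of white_tin below 0.02 m/s), for 0.2 s.
5. the amber box stands on the white tin (horizontal distance between cream_tin and book below 0.015 m and z of cream_tin in the frame of book between 0.007 and 0.013 m and angle between each of cream_tin, white_tin, amber_box's own z axis and vertical below 0.06 rad and horizontal distance between white_tin and cream_tin below 0.008 m and z of white_tin in the frame of cream_tin between 0.019 and 0.025 m and horizontal distance between amber_box and white_tin below 0.008 m and z of amber_box in the frame of white_tin between 0.015 and 0.021 m and linear speed of amber_box below 0.02 m/s), for 0.2 s.
At the end, for the whole second after the job is handed in: Movement flat on the base within 10 mm of its centre, cover level on the base within 8 mm; cream tin on the book within 15 mm of its centre, white tin on it, amber box on that, each upright and within 8 mm of the one below, heights within 3 mm; all released and at rest (all of step 2 and all of step 5 and linear speed of each of movement, cream_tin, white_tin below 0.02 m/s and contact force between the fingers and movement below 0.05 N and contact force between the fingers and cover below 0.05 N and contact force between the fingers and cream_tin below 0.05 N and contact force between the fingers and white_tin below 0.05 N and contact force between the fingers and amber_box below 0.05 N); the robot touches nothing.
It fails at once if the clamp block was moved by more than 20 mm or knocked over (distance of clamp_block from where it was at the start of the episode above 0.02 m or angle between clamp_block's own z axis and vertical above 0.5 rad).
It fails at once if the anvil was moved by more than 20 mm or knocked over (distance of tilt_anvil from where it was at the start of the episode above 0.02 m or angle between tilt_anvil's own z axis and vertical above 0.5 rad).
It fails at once if the movement was tipped over (angle between movement's own z axis and vertical above 0.7 rad).
It also fails if it takes over 136 s, if anything falls off the work surface, if the arm or the gripper's body presses on something with over 40 N, if the wrist force passes 120 N, or if a joint passes its speed limit or range.

### The arm

A 7-joint arm with a two-finger parallel gripper is mounted at the origin on a cart in front of the work surface, level with it; the furniture and walls round the work are solid. World frame = base frame: x ahead of the robot, y to its left, z up, the work surface at z = 0. Lengths are in m, angles in rad, forces in N, time in s.
With the tool pointing down it reaches from about 0.4 to 0.875 m from the base axis. Payload 19.3 kg.
Tool frame: the origin (TCP) lies at the very end of the fingers, on their centre line; the grasp point (between the pads) lies 19 mm behind it; z points along the fingers, y is the direction in which the jaws open and shut (so a half turn about z gives the same grasp; the last joint's range is limited). The gripper opens to 85 mm and grips with 20 to 120 N. Pads are 22 mm wide; open, the fingers measure 114 mm over their backs; the gripper's body (76 mm by 85 mm) begins 54 mm behind the grasp point. The pads swing forward as they close: fully open they stand 13 mm farther back than shut.
Start: joints at [-1.357, 0.521, -0.036, 1.599, 0.021, 1.021, -0.113], TCP at [0.175, 0.6, 0.231] pointing down, gripper open.
Joint ranges: [-2.91, 2.91], [-0.3, 2.13], [-1.5, 1.42], [0.17, 2.43], [-1.26, 4.41], [0.16, 1.93], [-2.52, 2.52]. Speed limits (rad/s): [1.89, 1.89, 2.39, 2.39, 3.01, 3.01, 3.01].

### API

Orientations are given as [roll, pitch, yaw] about the fixed x, y, z axes, in that order (R = Rz(yaw) Ry(pitch) Rx(roll)).
In Python, from workcell import bot, viewer gives the robot as it stands.
- The arm moves only by the shell command python3 -m creep 'ROWS' [FORCE]. ROWS is JSON, a list of rows, each an object of numbers: "rx", "ry", "rz": the turn, a rotation vector about the tool's x, y, z in degrees; "tx", "ty", "tz": the shift along the tool's x, y, z in mm; "hand": the closure, from -1 (fully open) to 1 (shut), so that 0 is half open. In form: [{"rx": .., "ry": .., "rz": .., "tx": .., "ty": .., "tz": .., "hand": ..}, ...]. A call has 1 to 8 rows; each row is the pose to reach, as a shift and turn from the pose commanded when the call began, along the tool's axes at that moment; what a row does not reach only later rows make up. A row lasts 1/10 s, in which the tool goes at most 50 mm and 8.59 degrees, less where a joint would pass 70% of its speed; a pose out of reach is approached as far as the arm can. A call with a gripper value outside its range is refused whole. The fingers move at their own pace and stop on an object; FORCE is the grip in N (left out, the last holds). Time passes only in rows, so rows that repeat a pose let the fingers close. It gives the time, the measured TCP pose, the force and the opening at its end, in the units of the state.
- bot.observe(): the state, without advancing time (a new reading comes with each control period).
- viewer.grab_frame(name): name is "scene" or "top" or "wrist"; returns a dict with "pixels" (420x560x3 uint8, blue, green, red), "vertical_fov" (degrees; the focal length in pixels is half the picture's height over the tangent of half this angle, whatever the lens; pixels are square), "cx", "cy" (the principal point, pixels), "rvec" (rotation vector, rad) and "tvec" (3), from world to camera coordinates, as OpenCV has them; the wrist camera has in their place "tool_from_camera" (4x4, takes a point from camera to tool coordinates, whose origin is the TCP and whose axes are the flange's). Camera axes: x right, y down, z forward; pixel columns grow to the right and rows downward; lengths in m; the calibration is good to about 2 mm. A picture is of the moment at which its call begins: read the wrist's pose just before it. There is no depth.
- bot.job_done(): hands the job in, once; it reports no verdict.
Trained networks look in a picture, given as the dict that the camera call returned (one of the last four; its "shot" number tells which), for a name from the list of things; names that differ only in an ending like _2 or _b are one class to them, and where a whole thing is asked for, a point or a joint stands for the part that bears it (a point fixed in the world has none). Each returns a list of dicts, best first, with "score" (0 to 1); they miss things now and then, are a little off and sometimes report something else, mostly with a low value. They report only what shows in the picture. A call takes as long as a camera call. They do not tell look-alikes from the thing itself.
- viewer.outline_of(target, picture): "mask" (420x560 bool, what is visible of it) and "bbox" ([left, top, right, bottom] in pixels, round what is visible of it).
The state is a dict: "clock": time; "qpos": joint angles; "qd": joint speeds; "joint_efforts": joint torques, N m; "position": TCP position; "tool_rot": TCP orientation; "force": force on the tool from outside, world axes, zero at the start; "moment": the same for the moment, N m; "grip_width": finger opening in m.
Only numpy, scipy, OpenCV 4.12 (cv2) and the standard library are available. Lean on these libraries where they do the work, as an engineer would, in place of code of your own. Each camera call takes 0.05 s, during which the arm holds its last target.

## Working session

There is one attempt and no reset: what is moved stays moved. The work goes in short steps, Python scripts to look and compute and a shell command to move; the robot and the scene stay as the last step left them, time stands still between calls to the robot, and variables do not carry over. Pictures are saved under pics/ and viewed, and the job is handed in when it is done.

```bash
ls; mkdir -p pics; cat > h.py <<'E'
import numpy as np, cv2
from workcell import bot, viewer
from scipy.spatial.transform import Rotation as R
def save(d,name,crop=None,scale=1):
    p=d["pixels"]
    if crop: p=p[crop[1]:crop[3],crop[0]:crop[2]]
    p=cv2.resize(p,None,fx=scale,fy=scale,interpolation=cv2.INTER_CUBIC)
    cv2.imwrite("pics/"+name,p)
def cam(d,st=None):
    """returns C (pos), Rwc (cam->world), f"""
    f=210/np.tan(np.radians(d["vertical_fov"])/2)
    if "rvec" in d:
        Rm=cv2.Rodrigues(np.array(d["rvec"],float))[0]; t=np.array(d["tvec"],float).ravel()
        return -Rm.T@t, Rm.T, f
    T=np.array(d["tool_from_camera"]); Rt=R.from_euler('xyz',st["tool_rot"]).as_matrix()
    return Rt@T[:3,3]+np.array(st["position"]), Rt@T[:3,:3], f
def ray(d,u,v,z,st=None):
    C,Rw,f=cam(d,st); r=Rw@np.array([(u-d["cx"])/f,(v-d["cy"])/f,1.])
    return C+r*(z-C[2])/r[2]
def proj(d,P,st=None):
    C,Rw,f=cam(d,st); c=Rw.T@(np.array(P)-C); return np.array([d["cx"]+f*c[0]/c[2],d["cy"]+f*c[1]/c[2]])
E
python3 - <<'E'
from h import *
st=bot.observe()
for k,v in st.items(): print(k,np.round(v,3))
for n in("scene","top","wrist"):
    d=viewer.grab_frame(n); save(d,n+"0.png",scale=1.4); print(n,{k:(np.round(v,3)) for k,v in d.items() if k!="pixels"})
    if n!="wrist": print(cam(d)[0])
E
```

```text
pics
clock 0.0
qpos [-1.357  0.522 -0.036  1.6    0.021  1.021 -0.113]
qd [ 0.    -0.001 -0.001 -0.    -0.     0.001 -0.   ]
joint_efforts [ 1.0000e-03 -9.2710e+01  1.9800e+00 -3.6992e+01  1.8000e-02  8.0000e-03
  0.0000e+00]
position [0.175 0.6   0.231]
tool_rot [-3.141  0.     2.858]
force [ 0.581  0.243 -0.024]
moment [ 0.023 -0.04  -0.011]
grip_width 0.085
scene {'vertical_fov': np.float64(43.934), 'cx': np.float64(275.631), 'cy': np.float64(203.052), 'rvec': array([ 1.871, -0.762,  0.499]), 'tvec': array([-0.308,  0.191,  1.16 ]), 'shot': np.int64(1)}
[-0.46886209 -0.91910492  0.64316102]
top {'vertical_fov': np.float64(52.595), 'cx': np.float64(286.731), 'cy': np.float64(204.313), 'rvec': array([ 2.187, -2.203,  0.066]), 'tvec': array([0.06 , 0.476, 0.977]), 'shot': np.int64(2)}
[0.42044044 0.06052612 1.00187776]
wrist {'vertical_fov': np.float64(62.808), 'cx': np.float64(276.394), 'cy': np.float64(211.257), 'tool_from_camera': array([[-0.   , -0.962, -0.274,  0.07 ],
       [ 1.   , -0.   ,  0.001, -0.   ],
       [-0.001, -0.274,  0.962, -0.142],
       [ 0.   ,  0.   ,  0.   ,  1.   ]]), 'shot': np.int64(3)}
```

View pics/scene0.png

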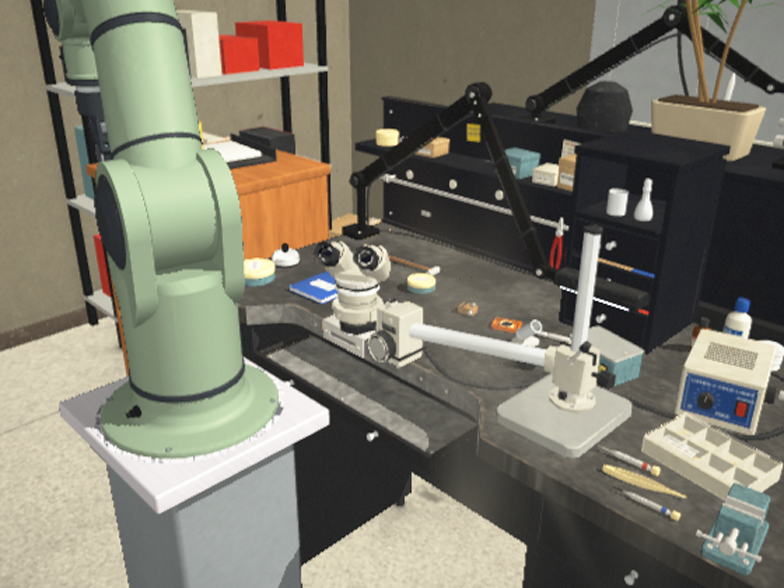

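View pics/top0.png

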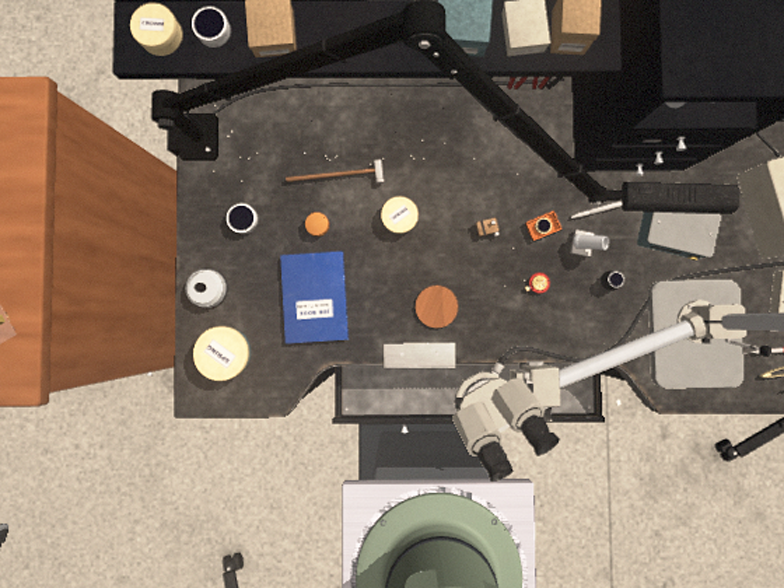

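View pics/wrist0.png

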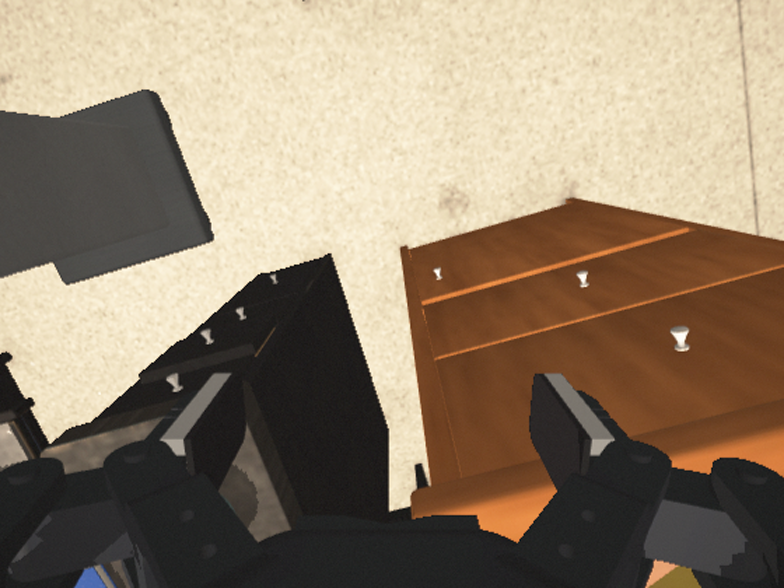

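Top view (784×588 px, scale 1.4): movement at (540,283), base (437,306), book (313,297), cover (205,288), white tin (241,218), amber box (316,223), clamp block (488,227), anvil (590,242). 

Cream tin candidates: (400,215) smaller, (220,353) larger, and (155,28) on the shelf. White tin candidates: (241,218), a small one at (615,280), and (210,25) on the shelf. I'll measure their sizes next.

```bash
python3 - <<'E'
from h import *
H=dict(movement=.009,cover=.02,cream_tin=.022,white_tin=.018,amber_box=.018,dust_base=.006,book=.01,clamp_block=.02,tilt_anvil=.03)
d=viewer.grab_frame("top")
for n,z in H.items():
    for r in viewer.outline_of(n,d):
        m=r["mask"].astype(np.uint8)
        c=max(cv2.findContours(m,0,2)[0],key=cv2.contourArea)
        (u,v),rad=cv2.minEnclosingCircle(c); rr=cv2.minAreaRect(c)
        p=ray(d,u,v,z); C,_,f=cam(d)
        print(n,round(r["score"],2),np.round([u,v,rad],1),"pos",np.round(p[:2],4),"diam",round(2*rad/f*(C[2]-z),4),"minrect",np.round(rr[0],1),np.round(rr[1],1),round(rr[2],1))
save(d,"crop1.png",(120,130,480,270),2.2)
E
```

```text
movement 0.64 [383.1 201.7   8.3] pos [ 0.4808 -0.1695] diam 0.0389 minrect [383.5 201.5] [13. 15.] 90.0
cover 0.6 [147.2 205.7  14.7] pos [0.4747 0.3789] diam 0.0678 minrect [147. 206.] [28. 28.] 90.0
cream_tin 0.94 [285.2 153.3  13.5] pos [0.5944 0.059 ] diam 0.0623 minrect [284.5 153.5] [25. 25.] 90.0
cream_tin 0.73 [157.4 251.5  21.4] pos [0.3692 0.3538] diam 0.0986 minrect [157.5 252. ] [40. 41.] 90.0
white_tin 0.72 [172.5 156.   11.2] pos [0.5904 0.3219] diam 0.052 minrect [172.5 156. ] [21. 20.] 0.0
amber_box 0.57 [226.2 160.6   9.2] pos [0.5788 0.1969] diam 0.0425 minrect [226.5 160. ] [17.7 16.3] 45.0
dust_base 0.89 [310.9 218.7  15.5] pos [0.4422 0.    ] diam 0.0725 minrect [310.8 218.8] [29.  29.7] 45.0
dust_base 0.44 [348.  163.    7.6] pos [ 0.5731 -0.089 ] diam 0.0357 minrect [347.8 162.4] [10.6 14.2] 83.7
book 0.62 [224.1 211.8  37.1] pos [0.4597 0.2027] diam 0.1732 minrect [224.  212.1] [63.2 45. ] 86.0
book 0.16 [172.  156.   11.4] pos [0.5918 0.3252] diam 0.0532 minrect [172. 156.] [20. 22.] 90.0
clamp_block 0.57 [347.1 163.2   8.7] pos [ 0.5704 -0.0849] diam 0.0404 minrect [347.  161.5] [11. 16.] 90.0
tilt_anvil 0.79 [420.2 174.6  13.3] pos [ 0.5413 -0.2513] diam 0.0609 minrect [420.4 174.9] [24. 17.] 14.0
```

View pics/crop1.png

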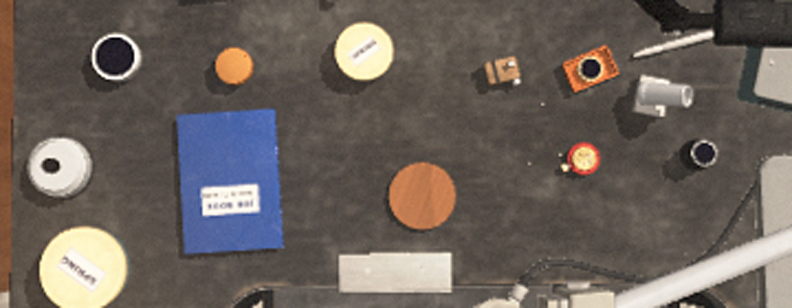

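The tins measure 62 mm (top-view (400,215)) against 99 mm ((220,353)). The smaller one, on the open bench, fits the description and is confirmed in the enlarged crop at (364,51). The white tin is the one at (241,218), which measures 52 mm; the look-alike at (615,280) is only about 36 mm. I'll add a move calculator and rise.

```bash
cat > go.py <<'E'
import sys
from h import *
# usage: go.py x y z [jawangle_deg]  -> tool-axis shift/turn to a straight-down pose; jaw angle = world angle of tool y (mod 180)
x,y,z=map(float,sys.argv[1:4]); st=bot.observe()
Rt=R.from_euler('xyz',st["tool_rot"]); p=np.array(st["position"])
ty=Rt.as_matrix()[:,1]; a=np.degrees(np.arctan2(ty[1],ty[0]))
b=float(sys.argv[4]) if len(sys.argv)>4 else a
full=len(sys.argv)>5
d=b-a if full else (b-a+90)%180-90
b=a+d; br=np.radians(b)
Y=np.array([np.cos(br),np.sin(br),0]); Z=np.array([0,0,-1.]); X=np.cross(Y,Z)
rel=np.degrees((Rt.inv()*R.from_matrix(np.c_[X,Y,Z])).as_rotvec())
print("t",np.round(st["clock"],2),"p",np.round(p,4),"jaw",round(a,2),"q",np.round(st["qpos"],2),"F",np.round(st["force"],1),"w",round(st["grip_width"],4))
print("tx,ty,tz",np.round(Rt.as_matrix().T@(np.array([x,y,z])-p)*1000,1),"r",np.round(rel,2))
E
python3 go.py .46 .25 .33
```

```text
t 0.65 p [0.175  0.6    0.2313] jaw 73.73 q [-1.36  0.52 -0.04  1.6   0.02  1.02 -0.11] F [-0.4 -0.8  0. ] w 0.0854
tx,ty,tz [-371.6 -256.1  -98.7] r [-0. -0. -0.]
```

```bash
python3 -m creep '[{"tz":-50},{"tx":-50,"ty":-35,"tz":-99},{"tx":-372,"ty":-256,"tz":-99},{"tx":-372,"ty":-256,"tz":-99},{"tx":-372,"ty":-256,"tz":-99},{"tx":-372,"ty":-256,"tz":-99},{"tx":-372,"ty":-256,"tz":-99},{"tx":-372,"ty":-256,"tz":-99}]' 40
python3 go.py .45 -.1 .33 30
```

```text
t 0.65 p [0.175  0.6    0.2313] jaw 73.73 q [-1.36  0.52 -0.04  1.6   0.02  1.02 -0.11] F [-0.4 -0.8  0. ] w 0.0854
tx,ty,tz [-460.  -594.9  -98.7] r [-0.   -0.   43.73]schema error: expected keys rx, ry, rz, tx, ty, tz, hand
```

```bash
python3 -m creep '[{"rx":0,"ry":0,"rz":0,"tx":0,"ty":0,"tz":-50,"hand":-1},{"rx":0,"ry":0,"rz":0,"tx":-40,"ty":-28,"tz":-99,"hand":-1},{"rx":0,"ry":0,"rz":0,"tx":-372,"ty":-256,"tz":-99,"hand":-1},{"rx":0,"ry":0,"rz":0,"tx":-372,"ty":-256,"tz":-99,"hand":-1},{"rx":0,"ry":0,"rz":0,"tx":-372,"ty":-256,"tz":-99,"hand":-1},{"rx":0,"ry":0,"rz":0,"tx":-372,"ty":-256,"tz":-99,"hand":-1},{"rx":0,"ry":0,"rz":0,"tx":-372,"ty":-256,"tz":-99,"hand":-1},{"rx":0,"ry":0,"rz":0,"tx":-372,"ty":-256,"tz":-99,"hand":-1}]' 40
python3 go.py .47 -.12 .30 30
```

```text
clock: 1.45
position: [0.3877, 0.3385, 0.3269]
tool_rot: [3.141, 0.0, 2.858]
force: [0.2, 0.7, -0.1]
grip_width: 0.0853
t 1.45 p [0.3877 0.3385 0.3269] jaw 73.74 q [-0.9   0.25  0.09  1.77 -0.02  1.13  0.48] F [ 0.2  0.7 -0.1] w 0.0853
tx,ty,tz [-207.3 -417.1   26.6] r [ 4.000e-02 -0.000e+00  4.374e+01]
```

```bash
python3 -m creep '[{"rx":0,"ry":0,"rz":0,"tx":-207,"ty":-417,"tz":26,"hand":-1},{"rx":0,"ry":0,"rz":8,"tx":-207,"ty":-417,"tz":26,"hand":-1},{"rx":0,"ry":0,"rz":16,"tx":-207,"ty":-417,"tz":26,"hand":-1},{"rx":0,"ry":0,"rz":24,"tx":-207,"ty":-417,"tz":26,"hand":-1},{"rx":0,"ry":0,"rz":32,"tx":-207,"ty":-417,"tz":26,"hand":-1},{"rx":0,"ry":0,"rz":40,"tx":-207,"ty":-417,"tz":26,"hand":-1},{"rx":0,"ry":0,"rz":44,"tx":-207,"ty":-417,"tz":26,"hand":-1},{"rx":0,"ry":0,"rz":44,"tx":-207,"ty":-417,"tz":26,"hand":-1}]'
python3 go.py .47 -.12 .30 30
```

```text
clock: 2.25
position: [0.4571, -0.0548, 0.3045]
tool_rot: [3.141, 0.0, 2.087]
force: [1.6, 0.4, -0.4]
grip_width: 0.0853
t 2.25 p [ 0.4571 -0.0548  0.3045] jaw 29.59 q [-0.4   0.18  0.46  1.94 -0.09  1.04  0.61] F [ 1.6  0.4 -0.4] w 0.0853
tx,ty,tz [-63.1 -20.9   4.5] r [ 0.06  0.01 -0.41]
```

```bash
python3 -m creep '[{"rx":0,"ry":0,"rz":0,"tx":0,"ty":0,"tz":0,"hand":-1},{"rx":0,"ry":0,"rz":0,"tx":0,"ty":0,"tz":0,"hand":-1}]'
python3 go.py .47 -.12 .30 30
```

```text
clock: 2.45
position: [0.457, -0.0537, 0.3042]
tool_rot: [-3.141, -0.0, 2.088]
force: [0.1, -0.2, 0.0]
grip_width: 0.0853
t 2.45 p [ 0.457  -0.0537  0.3042] jaw 29.61 q [-0.41  0.18  0.46  1.94 -0.09  1.04  0.61] F [ 0.1 -0.2  0. ] w 0.0853
tx,ty,tz [-64.1 -21.5   4.2] r [-0.01 -0.   -0.39]
```

```bash
cat > look.py <<'E'
import sys
from h import *
H=dict(movement=.009,cover=.0,cream_tin=.022,white_tin=.018,amber_box=.018,dust_base=.006,book=.01,clamp_block=.022,tilt_anvil=.03)
name=sys.argv[1]; st=bot.observe(); d=viewer.grab_frame(sys.argv[2]) ; save(d,name+".png",scale=1.4)
print("t",st["clock"])
for n in sys.argv[3:]:
    z=H[n.split(":")[0]]
    if ":" in n: n,zz=n.split(":"); z=float(zz)
    for r in viewer.outline_of(n,d):
        c=max(cv2.findContours(r["mask"].astype(np.uint8),0,2)[0],key=cv2.contourArea)
        W=np.array([ray(d,u,v,z,st) for u,v in c[:,0,:].astype(float)])[:,:2]
        (a,b),rad=cv2.minEnclosingCircle((W*1000).astype(np.float32)); rr=cv2.minAreaRect((W*1000).astype(np.float32))
        print(n,round(r["score"],2),"bbox*1.4",np.round(np.array(r["bbox"])*1.4),"circ c",round(a,1),round(b,1),"diam",round(2*rad,1),"rect",np.round(rr[0],1),np.round(rr[1],1),round(rr[2],1))
E
python3 look.py w1 wrist movement dust_base clamp_block
```

```text
t 2.45
movement 0.61 bbox*1.4 [332. 328. 366. 374.] circ c 478.9 -167.9 diam 44.7 rect [ 478.7 -170.2] [34.9 40.6] 59.8
dust_base 0.92 bbox*1.4 [370. 135. 443. 215.] circ c 443.1 -0.5 diam 71.8 rect [4.432e+02 1.000e-01] [69.7 70.2] 28.9
clamp_block 0.56 bbox*1.4 [452. 308. 495. 348.] circ c 570.2 -84.9 diam 40.9 rect [569.6 -83.9] [30. 36.] 10.3
```

View pics/w1.png

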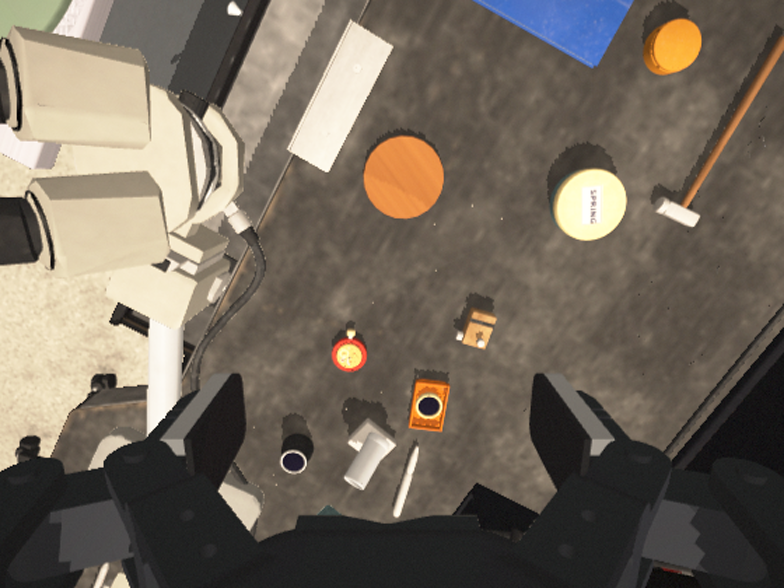

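```bash
cat > mov.py <<'E'
import sys
from h import *
st=bot.observe(); d=viewer.grab_frame("wrist"); save(d,sys.argv[1]+".png",scale=1.4)
r=viewer.outline_of("movement",d)[0]; m=r["mask"]
b=[int(t) for t in r["bbox"]]; x0,y0,x1,y1=b[0]-12,b[1]-12,b[2]+12,b[3]+12
x0,y0=max(x0,0),max(y0,0); s=420/max(x1-x0,y1-y0); save(d,sys.argv[1]+"c.png",(x0,y0,x1,y1),s)
hsv=cv2.cvtColor(d["pixels"],cv2.COLOR_BGR2HSV); red=(((hsv[...,0]<6)|(hsv[...,0]>174))&(hsv[...,1]>140)&(hsv[...,2]>60)).astype(np.uint8)
win=np.zeros_like(red); win[y0:y1,x0:x1]=1; red*=win
n,l,s_,c=cv2.connectedComponentsWithStats(red); k=1+np.argmax(s_[1:,4]); red=(l==k).astype(np.uint8)
cc=max(cv2.findContours(red,0,2)[0],key=cv2.contourArea)
W=np.array([ray(d,u,v,.007,st) for u,v in cc[:,0].astype(float)])[:,:2]*1000
(a,bb),rad=cv2.minEnclosingCircle(W.astype(np.float32)); print("ring",round(a,1),round(bb,1),"diam",round(2*rad,1), "bbox",b)
vv,uu=np.nonzero(m); P=np.array([ray(d,u,v,.004,st) for u,v in zip(uu.astype(float),vv)])[:,:2]*1000
q=P-[a,bb]; far=q[np.hypot(*q.T)>19]
print("n far",len(far),"mean",np.round(far.mean(0),1),"screw ang",np.round(np.degrees(np.arctan2(far.mean(0)[1],far.mean(0)[0])),1),"max r",np.hypot(*q.T).max())
print("mask centroid",P.mean(0))
E
python3 mov.py m1; cat pics/m1c.png >/dev/null
```

```text
ring 481.4 -172.4 diam 36.7 bbox [235, 235, 261, 266]
n far 33 mean [-5.7 12.1] screw ang 115.2 max r 25.44940358624786
mask centroid [ 481.19051484 -172.15817393]
```

View pics/m1c.png

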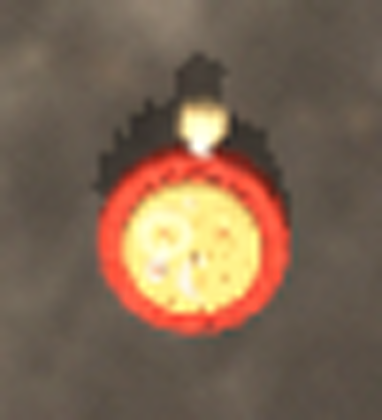

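```bash
python3 go.py .481 -.172 .11 28
```

```text
t 2.75 p [ 0.4571 -0.052   0.3043] jaw 29.84 q [-0.41  0.18  0.46  1.94 -0.09  1.04  0.61] F [-0.3 -0.  -0.2] w 0.0856
tx,ty,tz [-116.   -39.   194.2] r [ 0.01 -0.01  1.84]
```

```bash
python3 -m creep '[{"rx":0,"ry":0,"rz":2,"tx":-40,"ty":-13,"tz":20,"hand":-1},{"rx":0,"ry":0,"rz":2,"tx":-80,"ty":-26,"tz":50,"hand":-0.3},{"rx":0,"ry":0,"rz":2,"tx":-116,"ty":-39,"tz":85,"hand":-0.3},{"rx":0,"ry":0,"rz":2,"tx":-116,"ty":-39,"tz":130,"hand":-0.3},{"rx":0,"ry":0,"rz":2,"tx":-116,"ty":-39,"tz":175,"hand":-0.3},{"rx":0,"ry":0,"rz":2,"tx":-116,"ty":-39,"tz":194,"hand":-0.3},{"rx":0,"ry":0,"rz":2,"tx":-116,"ty":-39,"tz":194,"hand":-0.3},{"rx":0,"ry":0,"rz":2,"tx":-116,"ty":-39,"tz":194,"hand":-0.3}]'
python3 mov.py m2;python3 go.py .481 -.172 .11 28
```

```text
clock: 3.55
position: [0.4811, -0.1728, 0.1109]
tool_rot: [3.141, 0.0, 2.055]
force: [0.2, -0.0, -0.3]
grip_width: 0.0555
ring 481.5 -172.9 diam 35.4 bbox [255, 176, 301, 234]
n far 105 mean [-8.4 17.9] screw ang 115.0 max r 25.742330004886234
mask centroid [ 481.04257762 -172.18154769]
t 3.65 p [ 0.4817 -0.1729  0.1117] jaw 27.76 q [-0.06  0.55  0.39  2.02 -0.35  0.63  1.05] F [-0.  -0.3 -0.1] w 0.0555
tx,ty,tz [ 1.1 -0.2  1.7] r [ 0.1   0.08 -0.24]
```

View pics/m2.png

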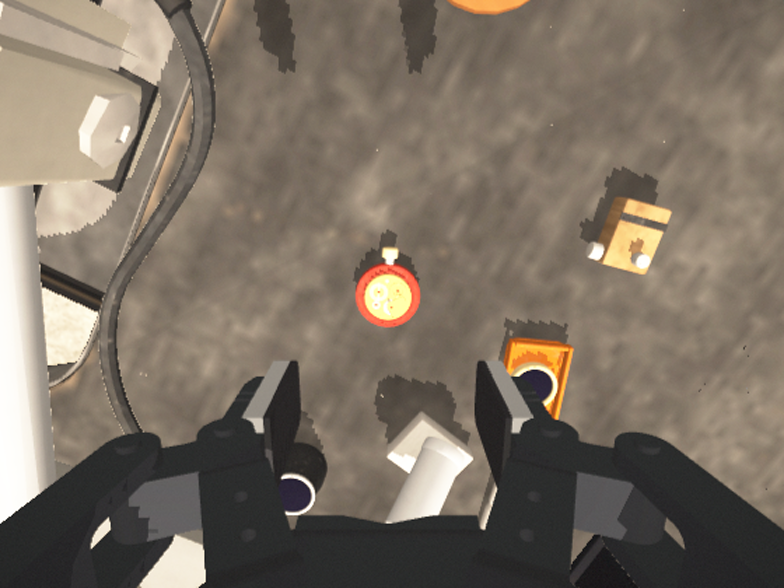

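```bash
python3 go.py .4815 -.173 .004 25
```

```text
t 3.65 p [ 0.4817 -0.1729  0.1117] jaw 27.76 q [-0.06  0.55  0.39  2.02 -0.35  0.63  1.05] F [-0.  -0.3 -0.1] w 0.0555
tx,ty,tz [  0.2  -0.4 107.7] r [0.1  0.07 2.76]
```

```bash
python3 -m creep '[{"rx":0,"ry":0,"rz":3,"tx":0,"ty":0,"tz":40,"hand":-0.3},{"rx":0,"ry":0,"rz":3,"tx":0,"ty":0,"tz":80,"hand":-0.3},{"rx":0,"ry":0,"rz":3,"tx":0,"ty":0,"tz":95,"hand":-0.3},{"rx":0,"ry":0,"rz":3,"tx":0,"ty":0,"tz":102,"hand":-0.3},{"rx":0,"ry":0,"rz":3,"tx":0,"ty":0,"tz":106,"hand":-0.3},{"rx":0,"ry":0,"rz":3,"tx":0,"ty":0,"tz":107,"hand":-0.3},{"rx":0,"ry":0,"rz":3,"tx":0,"ty":0,"tz":107,"hand":-0.3}]'
python3 go.py .481 -.172 .004 25
```

```text
clock: 4.35
position: [0.4814, -0.1731, 0.0042]
tool_rot: [3.14, 0.001, 2.003]
force: [-0.2, 0.8, -0.5]
grip_width: 0.0555
t 4.35 p [ 0.4814 -0.1731  0.0042] jaw 24.75 q [ 0.03  0.74  0.27  2.05 -0.47  0.41  1.1 ] F [-0.2  0.8 -0.5] w 0.0555
tx,ty,tz [1.2 0.1 0.2] r [ 0.07  0.05 -0.25]
```

```bash
python3 -m creep '[{"rx":0,"ry":0,"rz":0,"tx":0,"ty":0,"tz":0,"hand":0.1},{"rx":0,"ry":0,"rz":0,"tx":0,"ty":0,"tz":0,"hand":0.4},{"rx":0,"ry":0,"rz":0,"tx":0,"ty":0,"tz":0,"hand":0.4},{"rx":0,"ry":0,"rz":0,"tx":0,"ty":0,"tz":0,"hand":0.4},{"rx":0,"ry":0,"rz":0,"tx":0,"ty":0,"tz":0,"hand":0.4}]' 25
python3 look.py w3 wrist movement
```

```text
clock: 4.85
position: [0.4812, -0.173, 0.0039]
tool_rot: [3.141, 0.0, 2.003]
force: [-1.2, 1.3, 11.2]
grip_width: 0.0318
t 4.85
movement 0.67 bbox*1.4 [340. 305. 439. 438.] circ c 478.9 -168.4 diam 43.7 rect [ 478.3 -170.7] [34.3 39.8] 59.7
```

View pics/w3.png

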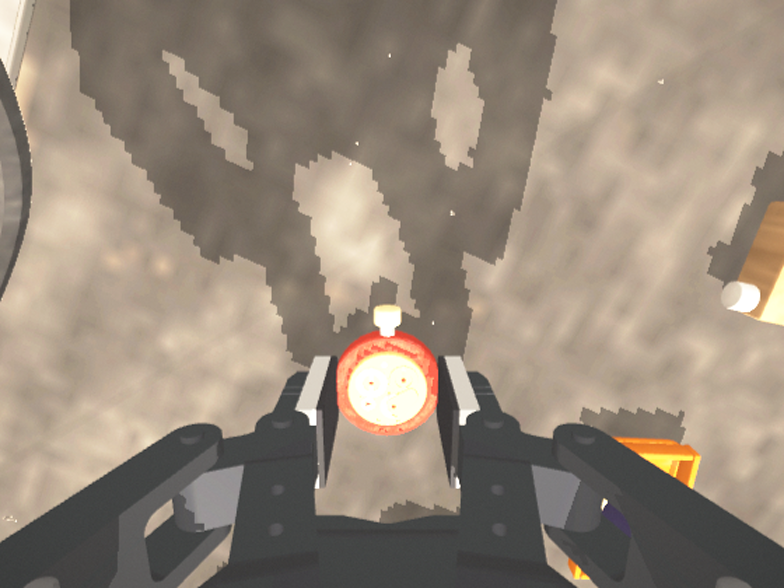

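```bash
python3 -m creep '[{"rx":0,"ry":0,"rz":0,"tx":0,"ty":0,"tz":-3,"hand":0.4},{"rx":0,"ry":0,"rz":0,"tx":0,"ty":0,"tz":-10,"hand":0.4},{"rx":0,"ry":0,"rz":0,"tx":0,"ty":0,"tz":-30,"hand":0.4},{"rx":0,"ry":0,"rz":0,"tx":0,"ty":0,"tz":-60,"hand":0.4},{"rx":0,"ry":0,"rz":0,"tx":0,"ty":0,"tz":-60,"hand":0.4}]'
python3 look.py w4 wrist movement; python3 look.py t4 top dust_base; python3 go.py .443 0 .08 25
```

```text
clock: 5.45
position: [0.4822, -0.1735, 0.0664]
tool_rot: [3.138, 0.003, 2.002]
force: [0.3, 0.1, -1.1]
grip_width: 0.0316
t 5.45
movement 0.61 bbox*1.4 [338. 304. 439. 438.] circ c 492.2 -194.6 diam 64.3 rect [ 492.5 -194.5] [45.8 64. ] 23.1
t 5.55
dust_base 0.95 bbox*1.4 [418. 288. 461. 324.] circ c 441.8 -1.3 diam 71.6 rect [441.8  -0.8] [69.1 68.2] 26.1
dust_base 0.74 bbox*1.4 [381. 198. 413. 236.] circ c 596.8 60.8 diam 65.4 rect [596.7  60.8] [59.1 64.3] 89.5
t 5.65 p [ 0.4805 -0.1728  0.0629] jaw 24.75 q [-0.03  0.64  0.35  2.04 -0.42  0.53  1.05] F [-0.7 -0.4 -0.5] w 0.0317
tx,ty,tz [172.6  38.2 -17. ] r [-0.02 -0.02 -0.25]
```

View pics/w4.png

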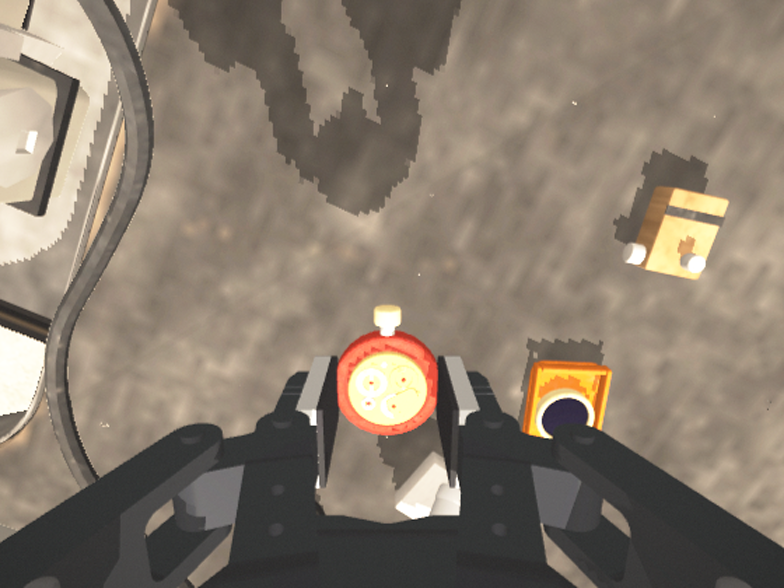

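View pics/t4.png

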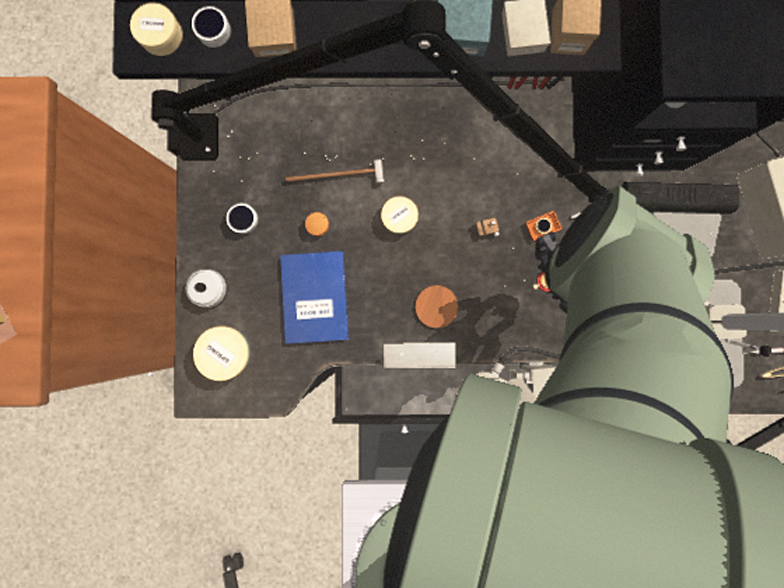

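```bash
python3 -m creep '[{"rx":0,"ry":0,"rz":0,"tx":20,"ty":4,"tz":-35,"hand":0.4},{"rx":0,"ry":0,"rz":0,"tx":60,"ty":13,"tz":-55,"hand":0.4},{"rx":0,"ry":0,"rz":0,"tx":100,"ty":22,"tz":-55,"hand":0.4},{"rx":0,"ry":0,"rz":0,"tx":140,"ty":31,"tz":-55,"hand":0.4},{"rx":0,"ry":0,"rz":0,"tx":170,"ty":38,"tz":-55,"hand":0.4},{"rx":0,"ry":0,"rz":0,"tx":170,"ty":38,"tz":-55,"hand":0.4},{"rx":0,"ry":0,"rz":0,"tx":170,"ty":38,"tz":-55,"hand":0.4}]'
python3 look.py w5 wrist dust_base; python3 look.py s5 scene ; python3 go.py .4442 -.0041 .03 24.75
```

```text
clock: 6.35
position: [0.4438, -0.0023, 0.1178]
tool_rot: [-3.141, -0.0, 2.004]
force: [0.4, -0.2, -0.9]
grip_width: 0.0314
t 6.35
dust_base 0.83 bbox*1.4 [325. 224. 451. 340.] circ c 442.7 0.1 diam 71.8 rect [441.7   2.3] [71.2 65.6] 23.5
t 6.45
t 6.5 p [ 0.4442 -0.0037  0.118 ] jaw 24.65 q [-0.47  0.47  0.45  2.18 -0.37  0.57  0.68] F [ 0.1 -0.4 -1.1] w 0.032
tx,ty,tz [-0.3 -0.1 88. ] r [-0.03  0.02 -0.1 ]
```

View pics/w5.png

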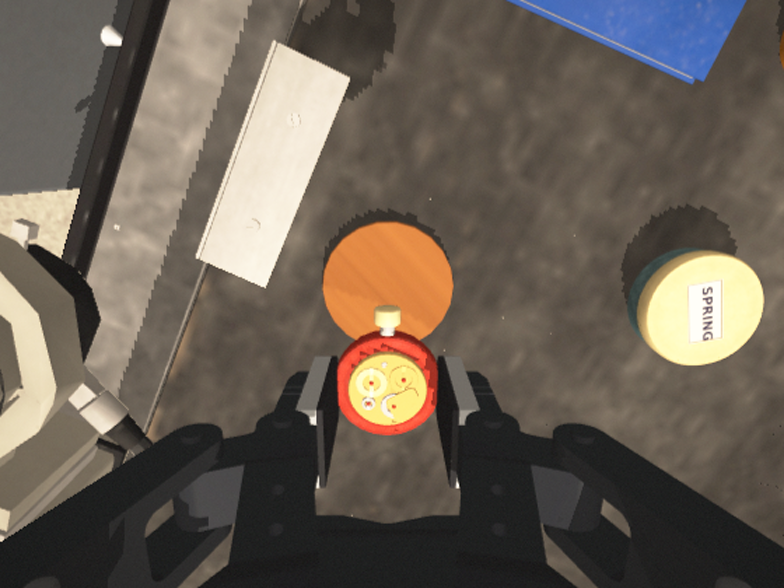

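View pics/s5.png

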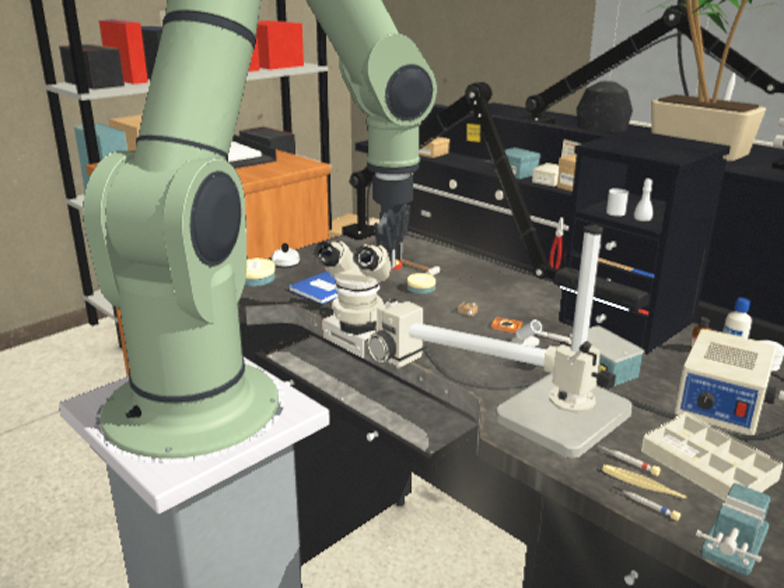

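```bash
python3 -m creep '[{"rx":0,"ry":0,"rz":0,"tx":0,"ty":0,"tz":40,"hand":0.4},{"rx":0,"ry":0,"rz":0,"tx":0,"ty":0,"tz":75,"hand":0.4},{"rx":0,"ry":0,"rz":0,"tx":0,"ty":0,"tz":95,"hand":0.4},{"rx":0,"ry":0,"rz":0,"tx":0,"ty":0,"tz":103,"hand":0.4},{"rx":0,"ry":0,"rz":0,"tx":0,"ty":0,"tz":105,"hand":0.4},{"rx":0,"ry":0,"rz":0,"tx":0,"ty":0,"tz":106,"hand":0.4},{"rx":0,"ry":0,"rz":0,"tx":0,"ty":0,"tz":107,"hand":0.4},{"rx":0,"ry":0,"rz":0,"tx":0,"ty":0,"tz":107,"hand":0.4}]'
python3 go.py .4442 -.0041 .0105 24.75
```

```text
clock: 7.3
position: [0.4446, -0.0026, 0.0118]
tool_rot: [3.14, 0.0, 2.003]
force: [0.2, -0.3, 0.1]
grip_width: 0.0315
t 7.3 p [ 0.4446 -0.0026  0.0118] jaw 24.75 q [-0.32  0.67  0.25  2.21 -0.52  0.31  0.81] F [ 0.2 -0.3  0.1] w 0.0315
tx,ty,tz [-1.2 -1.   1.3] r [ 0.06  0.02 -0.  ]
```

```bash
python3 -m creep '[{"rx":0,"ry":0,"rz":0,"tx":-1,"ty":-1,"tz":1,"hand":0.4},{"rx":0,"ry":0,"rz":0,"tx":-1,"ty":-1,"tz":1.5,"hand":0.4},{"rx":0,"ry":0,"rz":0,"tx":-1,"ty":-1,"tz":1.5,"hand":0.1},{"rx":0,"ry":0,"rz":0,"tx":-1,"ty":-1,"tz":1.5,"hand":-0.2},{"rx":0,"ry":0,"rz":0,"tx":-1,"ty":-1,"tz":1.5,"hand":-0.3},{"rx":0,"ry":0,"rz":0,"tx":-1,"ty":-1,"tz":1.5,"hand":-0.3}]'
python3 go.py .4442 -.0041 .0105 24.75
```

```text
clock: 7.9
position: [0.4436, -0.004, 0.0097]
tool_rot: [-3.142, 0.0, 2.003]
force: [0.2, -0.0, 0.3]
grip_width: 0.0554
t 7.9 p [ 0.4436 -0.004   0.0097] jaw 24.74 q [-0.31  0.68  0.24  2.21 -0.52  0.3   0.82] F [ 0.2 -0.   0.3] w 0.0554
tx,ty,tz [-0.3  0.5 -0.8] r [-0.    0.   -0.01]
```

```bash
python3 -m creep '[{"rx":0,"ry":0,"rz":0,"tx":0,"ty":0,"tz":-30,"hand":-0.3},{"rx":0,"ry":0,"rz":0,"tx":0,"ty":0,"tz":-75,"hand":-0.3},{"rx":0,"ry":0,"rz":0,"tx":0,"ty":0,"tz":-110,"hand":-0.5},{"rx":0,"ry":0,"rz":0,"tx":0,"ty":0,"tz":-110,"hand":-0.5}]'
sed -i 's/,\.007,st/,.013,st/; s/,\.004,st/,.010,st/' mov.py
python3 mov.py m6;  python3 look.py w6 wrist dust_base
```

```text
clock: 8.3
position: [0.4453, -0.0038, 0.1231]
tool_rot: [3.136, 0.001, 2.003]
force: [-0.3, 1.1, -1.7]
grip_width: 0.0642
ring 443.6 -3.8 diam 34.5 bbox [252, 171, 297, 232]
n far 105 mean [-8.4 19.4] screw ang 113.4 max r 25.76342561991492
mask centroid [443.48897525  -2.8348687 ]
t 8.4
dust_base 0.78 bbox*1.4 [326. 216. 452. 341.] circ c 442.6 -0.1 diam 72.3 rect [4.428e+02 1.000e-01] [71.  70.6] 24.7
```

View pics/w6.png

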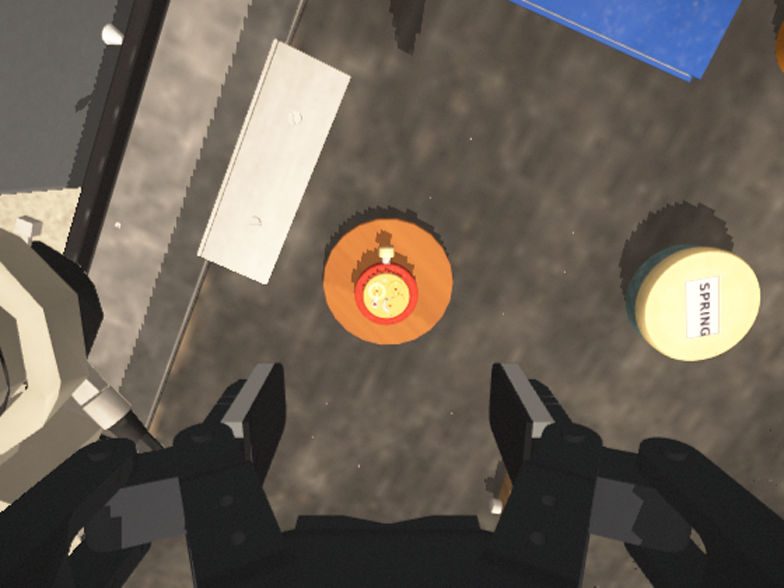

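```bash
python3 - <<'E'
from h import *
dt=viewer.grab_frame("top"); ds=viewer.grab_frame("scene")
for nm,(u,v) in dict(far=(50/1.4,78/1.4),near=(47/1.4,402/1.4)).items():
    for z in(0,.1,.2,.3,.4,.5):
        P=ray(dt,u,v,z); print(nm,z,np.round(P,3),np.round(proj(ds,P)*1.4))
save(ds,"desk.png",(150,80,330,230),4)
E
```

```text
far 0 [0.839 0.657 0.   ] [328. 204.]
far 0.1 [0.797 0.597 0.1  ] [329. 177.]
far 0.2 [0.755 0.538 0.2  ] [331. 148.]
far 0.3 [0.713 0.478 0.3  ] [332. 114.]
far 0.4 [0.672 0.419 0.4  ] [334.  77.]
far 0.5 [0.63  0.359 0.5  ] [336.  35.]
near 0 [0.288 0.648 0.   ] [157. 253.]
near 0.1 [0.301 0.589 0.1  ] [169. 218.]
near 0.2 [0.314 0.53  0.2  ] [182. 180.]
near 0.3 [0.327 0.472 0.3  ] [197. 139.]
near 0.4 [0.341 0.413 0.4  ] [213.  93.]
near 0.5 [0.354 0.355 0.5  ] [230.  44.]
```

View pics/desk.png

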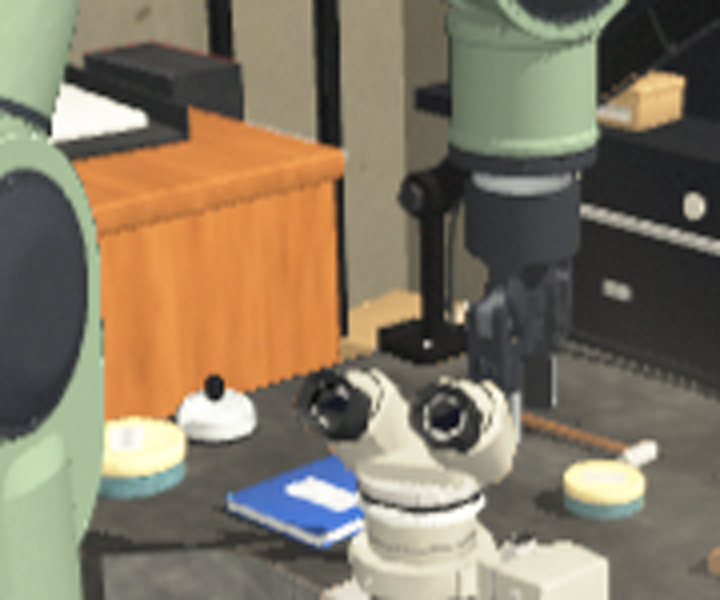

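```bash
python3 go.py .476 .383 .16 60
```

```text
t 8.6 p [ 0.4431 -0.0041  0.1188] jaw 24.73 q [-0.49  0.47  0.47  2.18 -0.39  0.57  0.7 ] F [0.2 0.6 0.2] w 0.0643
tx,ty,tz [337.9 191.8 -41.4] r [ -0.09  -0.05 -35.27]
```

```bash
python3 -m creep '[{"rx":0,"ry":0,"rz":0,"tx":20,"ty":10,"tz":-41,"hand":-0.5},{"rx":0,"ry":0,"rz":-8,"tx":338,"ty":192,"tz":-41,"hand":-0.5},{"rx":0,"ry":0,"rz":-16,"tx":338,"ty":192,"tz":-41,"hand":-0.5},{"rx":0,"ry":0,"rz":-24,"tx":338,"ty":192,"tz":-41,"hand":-0.5},{"rx":0,"ry":0,"rz":-32,"tx":338,"ty":192,"tz":-41,"hand":-0.5},{"rx":0,"ry":0,"rz":-35,"tx":338,"ty":192,"tz":-41,"hand":-0.5},{"rx":0,"ry":0,"rz":-35,"tx":338,"ty":192,"tz":-41,"hand":-0.5},{"rx":0,"ry":0,"rz":-35,"tx":338,"ty":192,"tz":-41,"hand":-0.5}]'
python3 go.py .476 .383 .16 60
```

```text
clock: 9.4
position: [0.4748, 0.3686, 0.1596]
tool_rot: [-3.14, -0.001, 2.613]
force: [0.8, -0.4, -0.1]
grip_width: 0.0639
t 9.4 p [0.4748 0.3686 0.1596] jaw 59.73 q [-0.99  0.59  0.34  1.74 -0.25  0.85  0.5 ] F [ 0.8 -0.4 -0.1] w 0.0639
tx,ty,tz [ 6.2 13.  -0.4] r [-0.09 -0.04 -0.27]
```

```bash
python3 -m creep '[{"rx":0,"ry":0,"rz":0,"tx":6,"ty":13,"tz":0,"hand":-0.5},{"rx":0,"ry":0,"rz":0,"tx":6,"ty":13,"tz":0,"hand":-0.5},{"rx":0,"ry":0,"rz":0,"tx":6,"ty":13,"tz":0,"hand":-0.5}]'
python3 look.py w7 wrist cover; python3 go.py .476 .383 .16 60
```

```text
clock: 9.7
position: [0.4765, 0.3798, 0.1598]
tool_rot: [-3.14, 0.0, 2.612]
force: [-0.2, -0.7, 0.5]
grip_width: 0.0643
t 9.7
cover 0.81 bbox*1.4 [340. 219. 449. 319.] circ c 478.2 383.8 diam 71.2 rect [477.9 383.9] [67.6 69. ] 59.7
t 9.8 p [0.4768 0.3795 0.1604] jaw 59.62 q [-1.    0.6   0.34  1.72 -0.25  0.86  0.49] F [-0.5 -0.3 -0.4] w 0.0637
tx,ty,tz [2.5 2.6 0.4] r [-0.06  0.01 -0.38]
```

View pics/w7.png

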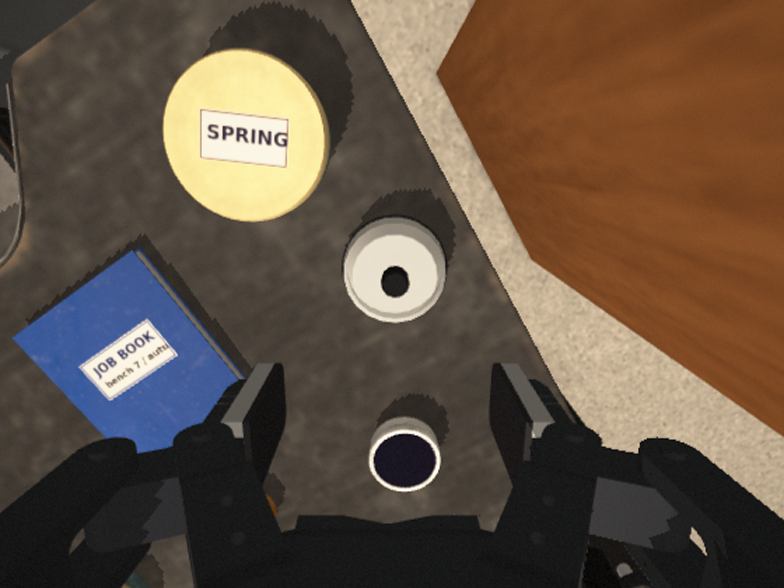

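```bash
cat > knob.py <<'E'
import sys
from h import *
st=bot.observe(); d=viewer.grab_frame("wrist"); save(d,sys.argv[1]+".png",scale=1.4); zoff=float(sys.argv[2])
m=viewer.outline_of("cover",d)[0]["mask"]
hull=cv2.convexHull(max(cv2.findContours(m.astype(np.uint8),0,2)[0],key=cv2.contourArea))
M=np.zeros(m.shape,np.uint8); cv2.fillConvexPoly(M,hull,1); M=cv2.erode(M,np.ones((9,9)))
k=((d["pixels"].max(2)<75)&(M>0)).astype(np.uint8)
n,l,s,c=cv2.connectedComponentsWithStats(k); i=1+np.argmax(s[1:,4]); vv,uu=np.nonzero(l==i)
print("knob px*1.4",c[i]*1.4,"n",s[i])
for z in(.037,.043): print(z,np.round(ray(d,c[i][0],c[i][1],z+zoff,st)*1000,1), "p",np.round(st["position"],4))
E
python3 knob.py k1 0
```

```text
knob px*1.4 [394.41510574 279.80966767] n [272 189  20  22 331]
0.037 [476.1 384.6  37. ] p [0.4768 0.3795 0.1604]
0.043 [474.8 385.3  43. ] p [0.4768 0.3795 0.1604]
```

```bash
python3 go.py .4765 .3845 .037 60
```

```text
t 9.9 p [0.4769 0.3799 0.1608] jaw 59.64 q [-1.    0.6   0.34  1.72 -0.25  0.86  0.49] F [-1.   0.9  0.6] w 0.0642
tx,ty,tz [  2.6   3.8 123.8] r [-0.02  0.   -0.36]
```

```bash
python3 -m creep '[{"rx":0,"ry":0,"rz":0,"tx":3,"ty":4,"tz":40,"hand":-0.3},{"rx":0,"ry":0,"rz":0,"tx":3,"ty":4,"tz":80,"hand":-0.1},{"rx":0,"ry":0,"rz":0,"tx":3,"ty":4,"tz":110,"hand":0.1},{"rx":0,"ry":0,"rz":0,"tx":3,"ty":4,"tz":120,"hand":0.1},{"rx":0,"ry":0,"rz":0,"tx":3,"ty":4,"tz":123,"hand":0.1},{"rx":0,"ry":0,"rz":0,"tx":3,"ty":4,"tz":123,"hand":0.1}]' 20
python3 look.py w8 wrist; python3 go.py .4765 .3845 .037 60
```

```text
clock: 10.5
position: [0.4766, 0.3862, 0.0387]
tool_rot: [3.141, 0.0, 2.613]
force: [0.2, 0.1, 0.6]
grip_width: 0.0382
t 10.5
t 10.55 p [0.4767 0.3865 0.0391] jaw 59.72 q [-0.96  0.78  0.27  1.77 -0.31  0.64  0.53] F [0.2 0.3 1.7] w 0.0388
tx,ty,tz [-0.8 -1.8  2.1] r [ 0.1   0.03 -0.28]
```

View pics/w8.png

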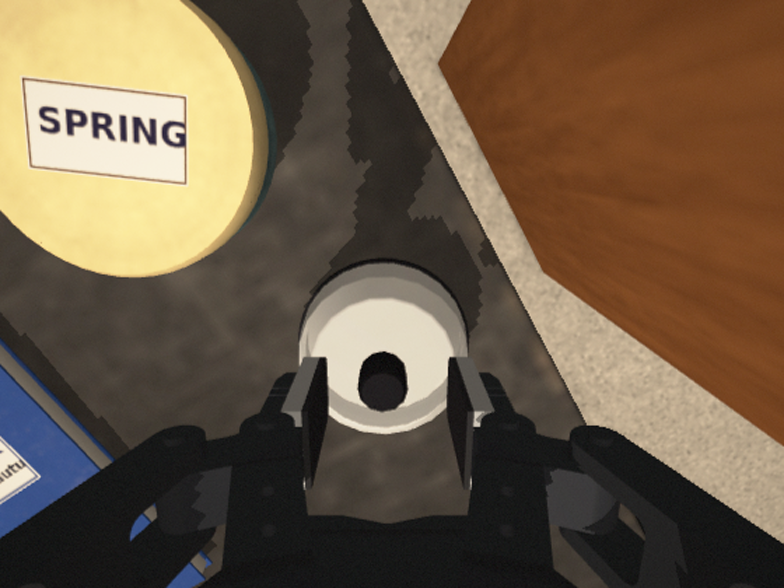

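```bash
python3 -m creep '[{"rx":0,"ry":0,"rz":0,"tx":-1,"ty":-2,"tz":2,"hand":0.1},{"rx":0,"ry":0,"rz":0,"tx":-1,"ty":-2,"tz":2,"hand":0.4},{"rx":0,"ry":0,"rz":0,"tx":-1,"ty":-2,"tz":2,"hand":0.8},{"rx":0,"ry":0,"rz":0,"tx":-1,"ty":-2,"tz":2,"hand":0.8},{"rx":0,"ry":0,"rz":0,"tx":-1,"ty":-2,"tz":2,"hand":0.8},{"rx":0,"ry":0,"rz":0,"tx":-1,"ty":-2,"tz":2,"hand":0.8}]' 30
python3 go.py .4765 .3845 .037 60
```

```text
clock: 11.15
position: [0.476, 0.3841, 0.0363]
tool_rot: [3.141, 0.0, 2.613]
force: [-1.4, -1.9, 7.3]
grip_width: 0.0136
t 11.15 p [0.476  0.3841 0.0363] jaw 59.73 q [-0.95  0.78  0.26  1.77 -0.32  0.63  0.54] F [-1.4 -1.9  7.3] w 0.0136
tx,ty,tz [-0.2  0.6 -0.7] r [ 0.03  0.01 -0.27]
```

```bash
python3 -m creep '[{"rx":0,"ry":0,"rz":0,"tx":0,"ty":0,"tz":-3,"hand":0.8},{"rx":0,"ry":0,"rz":0,"tx":0,"ty":0,"tz":-15,"hand":0.8},{"rx":0,"ry":0,"rz":0,"tx":0,"ty":0,"tz":-40,"hand":0.8},{"rx":0,"ry":0,"rz":0,"tx":0,"ty":0,"tz":-80,"hand":0.8},{"rx":0,"ry":0,"rz":0,"tx":0,"ty":0,"tz":-120,"hand":0.8},{"rx":0,"ry":0,"rz":0,"tx":0,"ty":0,"tz":-120,"hand":0.8},{"rx":0,"ry":0,"rz":0,"tx":0,"ty":0,"tz":-120,"hand":0.8}]'
python3 look.py w9 wrist cover:.12; python3 look.py s9 scene; python3 go.py .4426 0 .16 40
```

```text
clock: 11.85
position: [0.476, 0.3844, 0.1571]
tool_rot: [3.14, 0.0, 2.614]
force: [-0.2, 1.4, -1.1]
grip_width: 0.0139
t 11.85
cover 0.63 bbox*1.4 [304. 260. 474. 436.] circ c 479.7 381.9 diam 76.2 rect [478.2 381.7] [70.3 72.1] 10.0
cover 0.17 bbox*1.4 [361. 432. 423. 497.] circ c 526.9 358.0 diam 34.1 rect [526.5 355.7] [22.9 32.3] 70.2
t 11.95
t 12.0 p [0.4753 0.3837 0.1549] jaw 59.74 q [-1.    0.61  0.34  1.72 -0.26  0.85  0.49] F [ 1.1  0.1 -0.5] w 0.0138
tx,ty,tz [-165.1 -347.9   -4.6] r [-9.000e-02 -1.000e-02  1.974e+01]
```

View pics/w9.png

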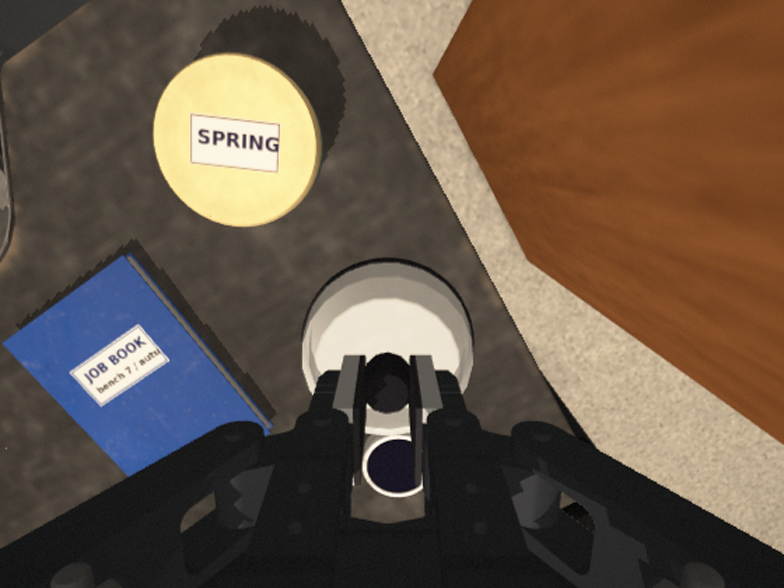

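View pics/s9.png

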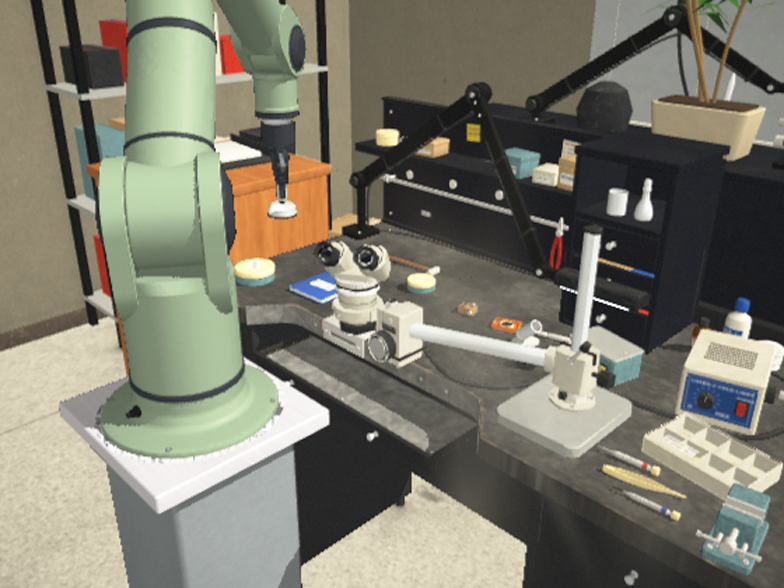

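```bash
cat > rim.py <<'E'
import sys
from h import *
from scipy.optimize import least_squares
zr=float(sys.argv[1])  # rim z rel. to TCP
st=bot.observe(); d=viewer.grab_frame("wrist"); p=np.array(st["position"])
Rt=R.from_euler('xyz',st["tool_rot"]).as_matrix()
print("tcp px*1.4",proj(d,p,st)*1.4, "knob-mid on axis",proj(d,p+[0,0,.001],st)*1.4)
m=viewer.outline_of("cover",d)[0]["mask"].astype(np.uint8)
c=max(cv2.findContours(m,0,1)[0],key=cv2.contourArea)[:,0]
vmax=int(sys.argv[2]); c=c[c[:,1]*1.4<vmax]
W=np.array([ray(d,u,v,p[2]+zr,st) for u,v in c.astype(float)])
T=(W-p)@Rt*1000
f=lambda q:np.hypot(T[:,0]-q[0],T[:,1]-q[1])-q[2]
s=least_squares(f,[0,0,33],loss="soft_l1",f_scale=.5); print("rim centre in tool xy mm",np.round(s.x,2),"rms",np.sqrt((f(s.x)**2).mean()),"n",len(c))
f2=lambda q:np.hypot(T[:,0]-q[0],T[:,1]-q[1])-33.
s=least_squares(f2,[0,0],loss="soft_l1",f_scale=.5); print("fixed r",np.round(s.x,2),"rms",np.sqrt((f2(s.x)**2).mean()))
E
python3 rim.py -.0363 370
```

```text
tcp px*1.4 [387.52416062 381.55946839] knob-mid on axis [387.52659321 382.94026697]
rim centre in tool xy mm [ 6.230e+00 -2.000e-02  2.893e+01] rms 5.897511183006898 n 291
fixed r [ 1.09 -0.17] rms 8.438395312767561
```

```bash
python3 -m creep '[{"rx":0,"ry":0,"rz":0,"tx":-10,"ty":-20,"tz":-4,"hand":0.8},{"rx":0,"ry":0,"rz":0,"tx":-165,"ty":-348,"tz":-4,"hand":0.8},{"rx":0,"ry":0,"rz":0,"tx":-165,"ty":-348,"tz":-4,"hand":0.8},{"rx":0,"ry":0,"rz":0,"tx":-165,"ty":-348,"tz":-4,"hand":0.8},{"rx":0,"ry":0,"rz":0,"tx":-165,"ty":-348,"tz":-4,"hand":0.8},{"rx":0,"ry":0,"rz":0,"tx":-165,"ty":-348,"tz":-4,"hand":0.8},{"rx":0,"ry":0,"rz":0,"tx":-165,"ty":-348,"tz":-4,"hand":0.8},{"rx":0,"ry":0,"rz":0,"tx":-165,"ty":-348,"tz":-4,"hand":0.8}]'
python3 go.py .4426 0 .10
```

```text
clock: 12.9
position: [0.4433, 0.0111, 0.1594]
tool_rot: [-3.141, -0.0, 2.614]
force: [1.4, -0.4, -1.4]
grip_width: 0.0139
t 12.9 p [0.4433 0.0111 0.1594] jaw 59.75 q [-0.46  0.37  0.38  2.14 -0.22  0.66  1.11] F [ 1.4 -0.4 -1.4] w 0.0139
tx,ty,tz [-5.  -9.9 59.4] r [-0.03 -0.02 -0.  ]
```

```bash
python3 -m creep '[{"rx":0,"ry":0,"rz":0,"tx":-5,"ty":-10,"tz":10,"hand":0.8},{"rx":0,"ry":0,"rz":0,"tx":-5,"ty":-10,"tz":45,"hand":0.8},{"rx":0,"ry":0,"rz":0,"tx":-5,"ty":-10,"tz":59,"hand":0.8},{"rx":0,"ry":0,"rz":0,"tx":-5,"ty":-10,"tz":59,"hand":0.8},{"rx":0,"ry":0,"rz":0,"tx":-5,"ty":-10,"tz":59,"hand":0.8}]'
python3 look.py w10 wrist; python3 go.py .4426 0 .0435
```

```text
clock: 13.4
position: [0.4432, 0.0016, 0.1008]
tool_rot: [-3.141, -0.0, 2.613]
force: [0.9, -0.3, -0.3]
grip_width: 0.0138
t 13.4
t 13.45 p [0.4436 0.0018 0.1012] jaw 59.73 q [-0.38  0.48  0.31  2.19 -0.29  0.51  1.2 ] F [ 0.3 -0.2  0.2] w 0.0137
tx,ty,tz [-0.1 -2.  57.7] r [ 0.    0.02 -0.  ]
```

View pics/w10.png

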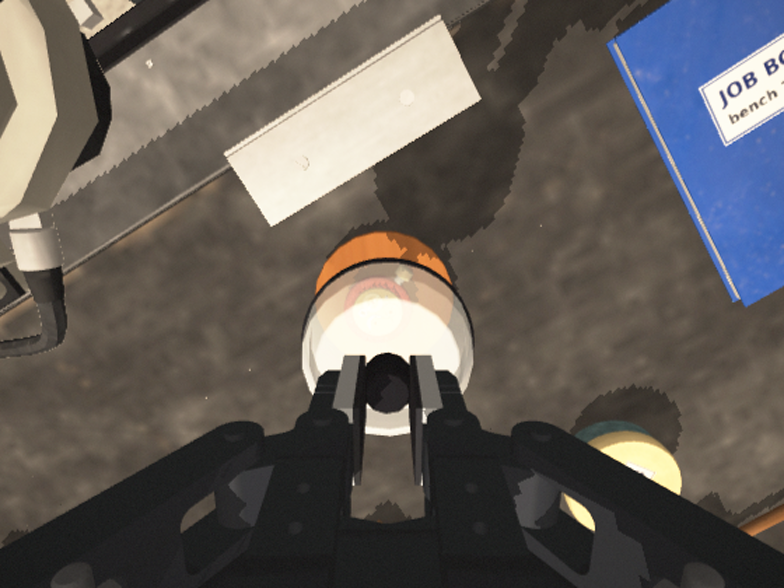

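```bash
python3 -m creep '[{"rx":0,"ry":0,"rz":0,"tx":0,"ty":-2,"tz":20,"hand":0.8},{"rx":0,"ry":0,"rz":0,"tx":0,"ty":-2,"tz":40,"hand":0.8},{"rx":0,"ry":0,"rz":0,"tx":0,"ty":-2,"tz":50,"hand":0.8},{"rx":0,"ry":0,"rz":0,"tx":0,"ty":-2,"tz":54,"hand":0.8},{"rx":0,"ry":0,"rz":0,"tx":0,"ty":-2,"tz":56,"hand":0.8},{"rx":0,"ry":0,"rz":0,"tx":0,"ty":-2,"tz":57,"hand":0.8},{"rx":0,"ry":0,"rz":0,"tx":0,"ty":-2,"tz":57,"hand":0.8}]'
python3 look.py w11 wrist; python3 go.py .4426 0 .0423
```

```text
clock: 14.15
position: [0.4426, 0.0002, 0.0442]
tool_rot: [3.141, 0.001, 2.613]
force: [-0.5, 0.5, -0.3]
grip_width: 0.0138
t 14.15
t 14.2 p [4.426e-01 2.000e-04 4.410e-02] jaw 59.74 q [-0.31  0.59  0.23  2.21 -0.35  0.37  1.26] F [-0.2 -1.2  1. ] w 0.0137
tx,ty,tz [-0.1 -0.1  1.8] r [ 0.02  0.03 -0.  ]
```

View pics/w11.png

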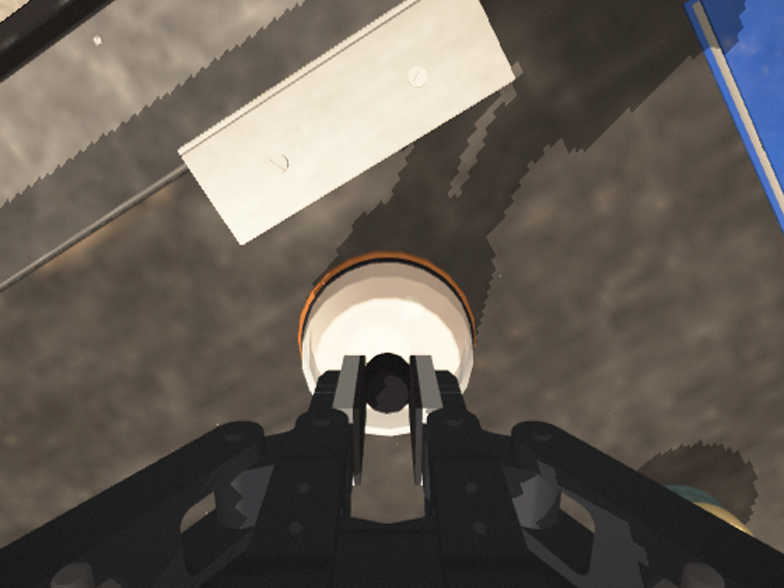

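Well centred over the base, with an even orange rim on both sides. I'll lower the last 2 mm and release.

```bash
python3 -m creep '[{"rx":0,"ry":0,"rz":0,"tx":0,"ty":0,"tz":1,"hand":0.8},{"rx":0,"ry":0,"rz":0,"tx":0,"ty":0,"tz":2,"hand":0.8},{"rx":0,"ry":0,"rz":0,"tx":0,"ty":0,"tz":2,"hand":0.8},{"rx":0,"ry":0,"rz":0,"tx":0,"ty":0,"tz":2,"hand":0.5},{"rx":0,"ry":0,"rz":0,"tx":0,"ty":0,"tz":2,"hand":0.2},{"rx":0,"ry":0,"rz":0,"tx":0,"ty":0,"tz":2,"hand":0.0},{"rx":0,"ry":0,"rz":0,"tx":0,"ty":0,"tz":2,"hand":0.0}]'
python3 go.py .4426 0 .0423
```

```text
clock: 14.9
position: [0.4423, 0.0001, 0.0417]
tool_rot: [-3.142, -0.0, 2.613]
force: [0.3, 0.2, 0.2]
grip_width: 0.0425
t 14.9 p [4.423e-01 1.000e-04 4.170e-02] jaw 59.74 q [-0.31  0.6   0.22  2.21 -0.36  0.37  1.26] F [0.3 0.2 0.2] w 0.0425
tx,ty,tz [-0.3  0.1 -0.6] r [-0. -0. -0.]
```

```bash
python3 -m creep '[{"rx":0,"ry":0,"rz":0,"tx":0,"ty":0,"tz":-15,"hand":0},{"rx":0,"ry":0,"rz":0,"tx":0,"ty":0,"tz":-45,"hand":0},{"rx":0,"ry":0,"rz":0,"tx":0,"ty":0,"tz":-90,"hand":-0.5},{"rx":0,"ry":0,"rz":0,"tx":0,"ty":0,"tz":-120,"hand":-1},{"rx":0,"ry":0,"rz":0,"tx":0,"ty":0,"tz":-120,"hand":-1}]'
python3 look.py w12 wrist cover:.006 dust_base movement:.014; python3 knob.py k12 .006; python3 go.py .595 .06 .11 60
```

```text
clock: 15.4
position: [0.4439, 0.0003, 0.1649]
tool_rot: [3.138, 0.004, 2.613]
force: [0.6, -0.2, -1.1]
grip_width: 0.0835
t 15.4
cover 0.61 bbox*1.4 [332. 218. 441. 323.] circ c 443.9 -0.5 diam 71.5 rect [444.   -0.6] [66.4 71. ] 58.0
knob px*1.4 [387.7033033  288.55555556] n [268 196  19  22 333]
0.037 [4.423e+02 2.000e-01 4.300e+01] p [4.419e-01 1.000e-04 1.610e-01]
0.043 [440.9   1.   49. ] p [4.419e-01 1.000e-04 1.610e-01]
t 15.7 p [ 4.418e-01 -1.000e-04  1.608e-01] jaw 59.73 q [-0.45  0.37  0.39  2.15 -0.23  0.67  1.14] F [-0.3 -1.   0.8] w 0.0858
tx,ty,tz [-102.1  129.1   50.6] r [-0.07 -0.07 -0.27]
```

View pics/w12.png

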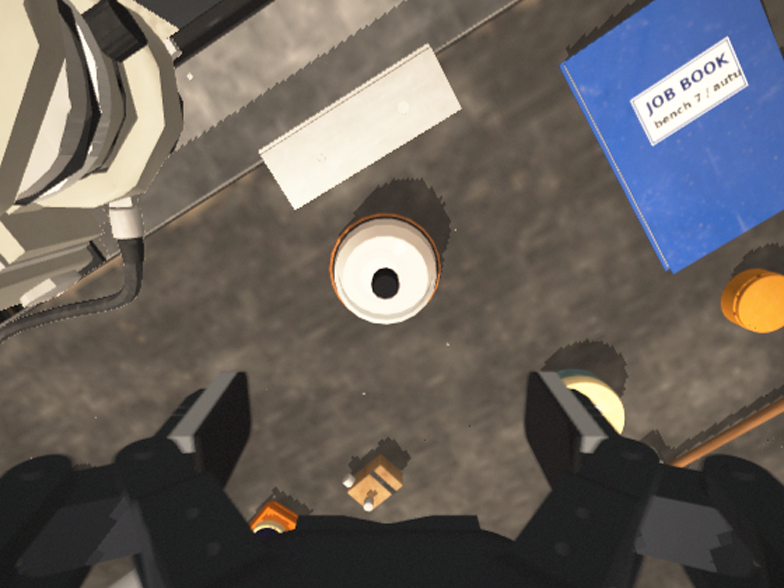

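```bash
python3 -m creep '[{"rx":0,"ry":0,"rz":0,"tx":-30,"ty":38,"tz":0,"hand":-1},{"rx":0,"ry":0,"rz":-8,"tx":-60,"ty":76,"tz":0,"hand":-1},{"rx":0,"ry":0,"rz":-16,"tx":-102,"ty":129,"tz":0,"hand":-1},{"rx":0,"ry":0,"rz":-24,"tx":-102,"ty":129,"tz":20,"hand":-1},{"rx":0,"ry":0,"rz":-30,"tx":-102,"ty":129,"tz":40,"hand":-1},{"rx":0,"ry":0,"rz":-30,"tx":-102,"ty":129,"tz":40,"hand":-1},{"rx":0,"ry":0,"rz":-30,"tx":-102,"ty":129,"tz":40,"hand":-1}]'
python3 look.py w13 wrist cream_tin ; python3 go.py .595 .06 .01 90
```

```text
clock: 16.4
position: [0.5949, 0.0595, 0.1213]
tool_rot: [-3.141, -0.002, 3.133]
force: [0.5, -0.4, 0.8]
grip_width: 0.0854
t 16.4
cream_tin 0.58 bbox*1.4 [331. 235. 450. 355.] circ c 594.8 60.5 diam 63.1 rect [594.9  60.9] [60.9 62.3] 89.5
t 16.5 p [0.5955 0.0598 0.1225] jaw 89.56 q [-0.35  0.62  0.21  1.77 -0.18  0.76  1.52] F [0.3 0.6 0.8] w 0.0851
tx,ty,tz [  0.6   0.2 112.5] r [-0.    0.04 -0.44]
```

View pics/w13.png

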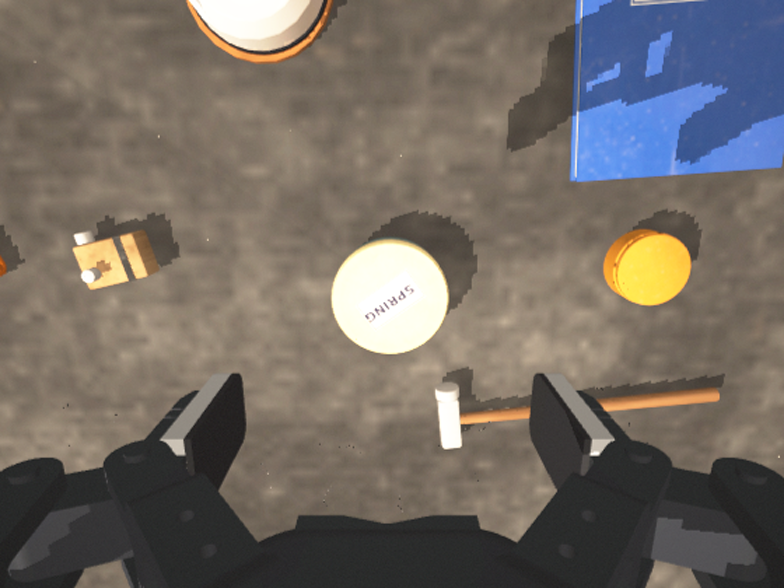

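```bash
python3 -m creep '[{"rx":0,"ry":0,"rz":0,"tx":0,"ty":0,"tz":45,"hand":-1},{"rx":0,"ry":0,"rz":0,"tx":0,"ty":1,"tz":80,"hand":-1},{"rx":0,"ry":0,"rz":0,"tx":0,"ty":1,"tz":100,"hand":-1},{"rx":0,"ry":0,"rz":0,"tx":0,"ty":1,"tz":110,"hand":-1},{"rx":0,"ry":0,"rz":0,"tx":0,"ty":1,"tz":117,"hand":-1},{"rx":0,"ry":0,"rz":0,"tx":0,"ty":1,"tz":119,"hand":-1},{"rx":0,"ry":0,"rz":0,"tx":0,"ty":1,"tz":119,"hand":-1}]'
python3 look.py w14 wrist; python3 go.py .595 .0605 .003 90
```

```text
clock: 17.2
position: [0.5959, 0.0611, 0.0035]
tool_rot: [3.141, 0.001, 3.137]
force: [0.7, -0.5, 0.8]
grip_width: 0.085
t 17.2
t 17.25 p [0.596  0.0612 0.0037] jaw 89.72 q [-0.31  0.81  0.16  1.81 -0.22  0.54  1.56] F [ 0.3 -1.1  0.5] w 0.0846
tx,ty,tz [ 1.  -0.7  0.7] r [ 0.01  0.07 -0.28]
```

View pics/w14.png

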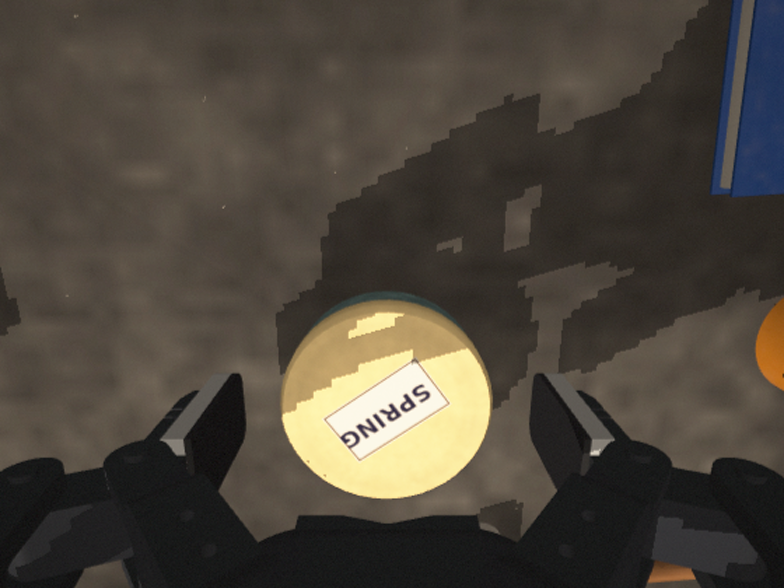

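```bash
python3 -m creep '[{"rx":0,"ry":0,"rz":0,"tx":1,"ty":-0.5,"tz":0,"hand":-0.7},{"rx":0,"ry":0,"rz":0,"tx":1,"ty":-0.5,"tz":0,"hand":-0.3},{"rx":0,"ry":0,"rz":0,"tx":1,"ty":-0.5,"tz":0,"hand":-0.3},{"rx":0,"ry":0,"rz":0,"tx":1,"ty":-0.5,"tz":0,"hand":-0.3},{"rx":0,"ry":0,"rz":0,"tx":1,"ty":-0.5,"tz":0,"hand":-0.3}]' 30
python3 go.py .595 .0605 .003 90; python3 look.py w15 wrist
```

```text
clock: 17.75
position: [0.5946, 0.0606, 0.0035]
tool_rot: [3.141, 0.001, 3.137]
force: [-3.0, -0.5, 10.4]
grip_width: 0.0605
t 17.75 p [0.5946 0.0606 0.0035] jaw 89.73 q [-0.31  0.8   0.16  1.81 -0.22  0.54  1.56] F [-3.  -0.5 10.4] w 0.0605
tx,ty,tz [-0.4 -0.1  0.5] r [ 0.01  0.03 -0.27]
t 17.75
```

View pics/w15.png

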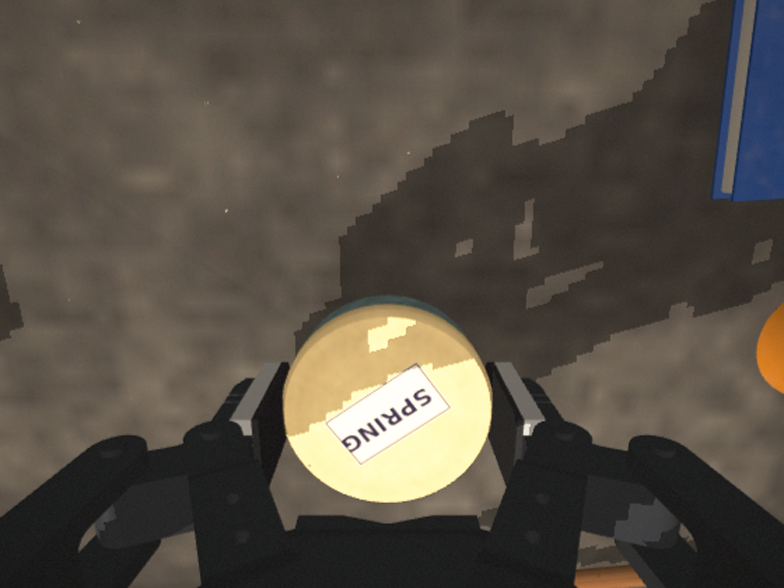

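```bash
python3 -m creep '[{"rx":0,"ry":0,"rz":0,"tx":0,"ty":0,"tz":-3,"hand":-0.3},{"rx":0,"ry":0,"rz":0,"tx":0,"ty":0,"tz":-20,"hand":-0.3},{"rx":0,"ry":0,"rz":0,"tx":0,"ty":0,"tz":-60,"hand":-0.3},{"rx":0,"ry":0,"rz":0,"tx":0,"ty":0,"tz":-100,"hand":-0.3},{"rx":0,"ry":0,"rz":0,"tx":0,"ty":0,"tz":-110,"hand":-0.3},{"rx":0,"ry":0,"rz":0,"tx":0,"ty":0,"tz":-110,"hand":-0.3}]'
python3 go.py .46 .203 .11 90
```

```text
clock: 18.4
position: [0.5954, 0.0608, 0.1153]
tool_rot: [3.141, 0.004, 3.137]
force: [0.7, -0.2, -1.3]
grip_width: 0.0605
t 18.4 p [0.5954 0.0608 0.1153] jaw 89.74 q [-0.35  0.63  0.21  1.78 -0.19  0.74  1.53] F [ 0.7 -0.2 -1.3] w 0.0605
tx,ty,tz [136.1 141.5   4.9] r [ 0.05  0.21 -0.26]
```

```bash
python3 -m creep '[{"rx":0,"ry":0,"rz":0,"tx":25,"ty":25,"tz":0,"hand":-0.3},{"rx":0,"ry":0,"rz":0,"tx":55,"ty":55,"tz":0,"hand":-0.3},{"rx":0,"ry":0,"rz":0,"tx":85,"ty":88,"tz":0,"hand":-0.3},{"rx":0,"ry":0,"rz":0,"tx":115,"ty":118,"tz":0,"hand":-0.3},{"rx":0,"ry":0,"rz":0,"tx":136,"ty":141,"tz":0,"hand":-0.3},{"rx":0,"ry":0,"rz":0,"tx":136,"ty":141,"tz":0,"hand":-0.3},{"rx":0,"ry":0,"rz":0,"tx":136,"ty":141,"tz":0,"hand":-0.3}]'
python3 look.py w16 wrist book cream_tin:.133; python3 look.py t16 top book;python3 go.py .46 .203 .11 90
```

```text
clock: 19.1
position: [0.4586, 0.2023, 0.1121]
tool_rot: [-3.141, -0.001, 3.138]
force: [-0.3, -0.4, -0.2]
grip_width: 0.0597
t 19.1
book 0.74 bbox*1.4 [  0. 197.  79. 329.] circ c 441.8 7.2 diam 70.2 rect [443.3  23.6] [35.6 70.1] 84.9
book 0.69 bbox*1.4 [275. 146. 495. 361.] circ c 442.8 203.7 diam 151.5 rect [443.  203.4] [115.  104.7] 3.0
cream_tin 0.93 bbox*1.4 [605.   0. 784. 210.] circ c 378.9 280.4 diam 51.9 rect [380.1 275.3] [48.  41.4] 12.5
cream_tin 0.68 bbox*1.4 [283. 296. 495. 505.] circ c 455.5 202.8 diam 64.5 rect [456.4 202. ] [62.  60.1] 39.1
t 19.25
book 0.64 bbox*1.4 [317. 250. 352. 342.] circ c 418.2 168.0 diam 69.2 rect [419.9 166.1] [65.4 35.5] 7.1
t 19.35 p [0.4596 0.2013 0.1125] jaw 89.64 q [-0.7   0.52  0.22  2.03 -0.19  0.61  1.22] F [-0.1  0.5 -1.4] w 0.0602
tx,ty,tz [-0.4  1.7  2.5] r [-0.03 -0.01 -0.36]
```

View pics/w16.png

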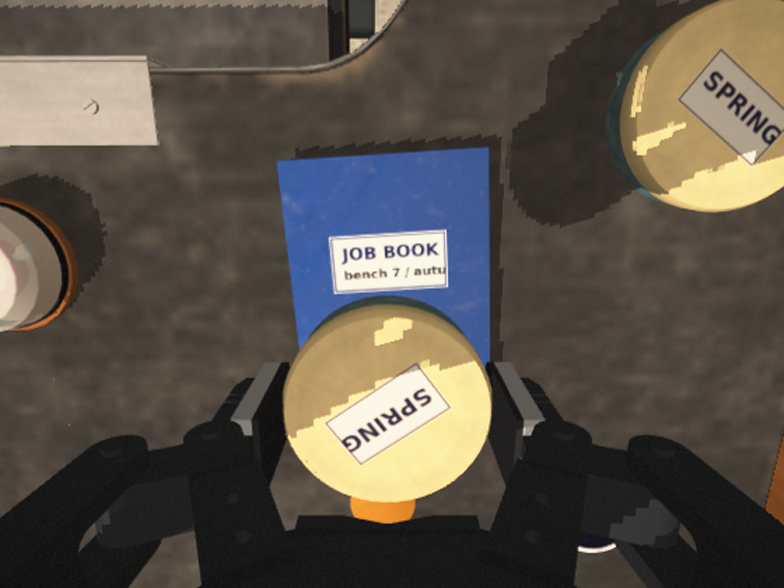

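```bash
python3 - <<'E'
from h import *
st=bot.observe(); d=viewer.grab_frame("wrist")
a=ray(d,278/1.4,160/1.4,.01,st)[:2]; b=ray(d,489/1.4,148/1.4,.01,st)[:2]
e=(b-a)/np.linalg.norm(b-a); n=np.array([e[1],-e[0]]); n=n if n[0]>0 else -n
print(a,b,np.linalg.norm(b-a),"centre",(a+b)/2+n*.074)
E
```

```text
[0.39034754 0.14831334] [0.38538426 0.25132138] 0.10312754273229027 centre [0.46178015 0.2033788 ]
```

```bash
python3 -m creep '[{"rx":0,"ry":0,"rz":0,"tx":-1,"ty":2,"tz":35,"hand":-0.3},{"rx":0,"ry":0,"rz":0,"tx":-1,"ty":2,"tz":70,"hand":-0.3},{"rx":0,"ry":0,"rz":0,"tx":-1,"ty":2,"tz":88,"hand":-0.3},{"rx":0,"ry":0,"rz":0,"tx":-1,"ty":2,"tz":94,"hand":-0.3},{"rx":0,"ry":0,"rz":0,"tx":-1,"ty":2,"tz":97,"hand":-0.3},{"rx":0,"ry":0,"rz":0,"tx":-1,"ty":2,"tz":98,"hand":-0.3},{"rx":0,"ry":0,"rz":0,"tx":-1,"ty":2,"tz":98,"hand":-0.3}]'
python3 go.py .461 .203 .0135 90
```

```text
clock: 20.1
position: [0.4606, 0.2044, 0.0155]
tool_rot: [3.141, 0.001, 3.137]
force: [-0.3, 0.8, -0.3]
grip_width: 0.0603
t 20.1 p [0.4606 0.2044 0.0155] jaw 89.73 q [-0.65  0.7   0.15  2.06 -0.24  0.4   1.26] F [-0.3  0.8 -0.3] w 0.0603
tx,ty,tz [-0.4 -1.4  2. ] r [ 0.03  0.06 -0.27]
```

```bash
python3 -m creep '[{"rx":0,"ry":0,"rz":0,"tx":0,"ty":-1,"tz":1,"hand":-0.3},{"rx":0,"ry":0,"rz":0,"tx":0,"ty":-1,"tz":2,"hand":-0.3},{"rx":0,"ry":0,"rz":0,"tx":0,"ty":-1,"tz":2,"hand":-0.3},{"rx":0,"ry":0,"rz":0,"tx":0,"ty":-1,"tz":2,"hand":-0.6},{"rx":0,"ry":0,"rz":0,"tx":0,"ty":-1,"tz":2,"hand":-1},{"rx":0,"ry":0,"rz":0,"tx":0,"ty":-1,"tz":2,"hand":-1},{"rx":0,"ry":0,"rz":0,"tx":0,"ty":-1,"tz":2,"hand":-1}]'
python3 go.py .461 .203 .0135 90
```

```text
clock: 20.8
position: [0.4601, 0.2033, 0.0127]
tool_rot: [-3.142, -0.0, 3.137]
force: [0.2, -0.3, -0.7]
grip_width: 0.0853
t 20.8 p [0.4601 0.2033 0.0127] jaw 89.74 q [-0.64  0.7   0.15  2.06 -0.25  0.4   1.26] F [ 0.2 -0.3 -0.7] w 0.0853
tx,ty,tz [-0.9 -0.2 -0.8] r [-0.   -0.   -0.26]
```

```bash
python3 -m creep '[{"rx":0,"ry":0,"rz":0,"tx":0,"ty":0,"tz":-20,"hand":-1},{"rx":0,"ry":0,"rz":0,"tx":0,"ty":0,"tz":-60,"hand":-1},{"rx":0,"ry":0,"rz":0,"tx":0,"ty":0,"tz":-105,"hand":-1},{"rx":0,"ry":0,"rz":0,"tx":0,"ty":0,"tz":-125,"hand":-1},{"rx":0,"ry":0,"rz":0,"tx":0,"ty":0,"tz":-125,"hand":-1}]'
python3 look.py w17 wrist cream_tin:.032; python3 look.py t17 top book cream_tin:.032; python3 go.py .59 .322 .13 60
```

```text
clock: 21.3
position: [0.4613, 0.2039, 0.1404]
tool_rot: [3.139, 0.004, 3.137]
force: [0.5, -0.8, 0.2]
grip_width: 0.0853
t 21.3
cream_tin 0.74 bbox*1.4 [330. 235. 441. 349.] circ c 460.6 203.1 diam 63.2 rect [461.7 203.5] [61. 61.] 44.4
cream_tin 0.74 bbox*1.4 [578.   4. 784. 203.] circ c 368.3 347.5 diam 97.8 rect [369.  347.7] [97.2 87.3] 89.7
t 21.4
book 0.95 bbox*1.4 [313. 253. 351. 341.] circ c 418.3 167.8 diam 66.7 rect [419.4 169.1] [39.6 60.6] 89.9
book 0.32 bbox*1.4 [315. 300. 328. 315.] circ c 443.9 185.4 diam 23.0 rect [443.9 185.4] [16.3 16.3] 90.0
cream_tin 0.54 bbox*1.4 [320. 303. 331. 316.] circ c 442.8 183.3 diam 17.8 rect [442.3 183.8] [13.6 13.7] 0.0
t 21.55 p [0.4596 0.203  0.1367] jaw 89.74 q [-0.72  0.48  0.24  2.01 -0.18  0.67  1.21] F [ 0.9 -0.  -0.7] w 0.0855
tx,ty,tz [-129.9  119.6    6.4] r [-0.08 -0.07 29.74]
```

View pics/w17.png

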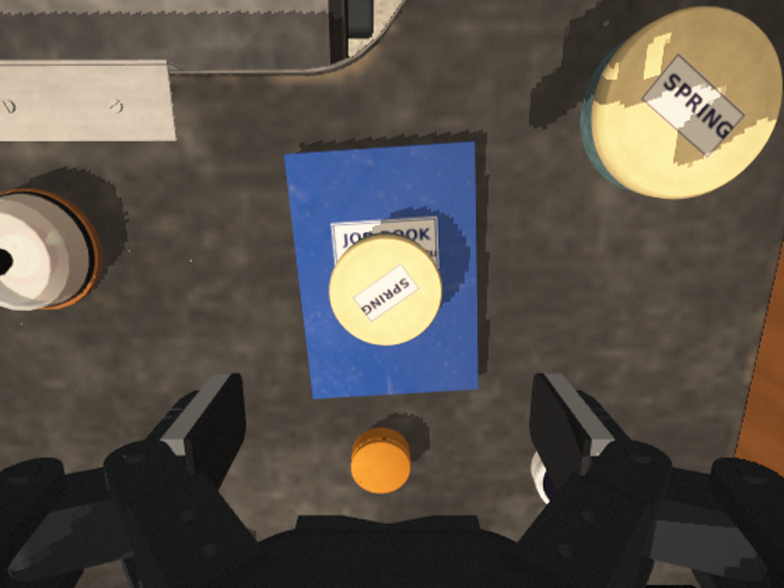

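```bash
python3 -m creep '[{"rx":0,"ry":0,"rz":0,"tx":-30,"ty":28,"tz":0,"hand":-1},{"rx":0,"ry":0,"rz":0,"tx":-60,"ty":55,"tz":0,"hand":-0.7},{"rx":0,"ry":0,"rz":0,"tx":-90,"ty":85,"tz":5,"hand":-0.7},{"rx":0,"ry":0,"rz":0,"tx":-120,"ty":110,"tz":15,"hand":-0.7},{"rx":0,"ry":0,"rz":0,"tx":-130,"ty":120,"tz":20,"hand":-0.7},{"rx":0,"ry":0,"rz":0,"tx":-130,"ty":120,"tz":20,"hand":-0.7},{"rx":0,"ry":0,"rz":0,"tx":-130,"ty":120,"tz":20,"hand":-0.7}]'
python3 look.py w18 wrist white_tin; python3 go.py .59 .322 .003 90
```

```text
clock: 22.25
position: [0.59, 0.3218, 0.1165]
tool_rot: [-3.14, -0.002, 3.137]
force: [-0.3, 0.3, -0.6]
grip_width: 0.0725
t 22.25
white_tin 0.69 bbox*1.4 [346. 250. 445. 346.] circ c 591.4 325.0 diam 51.2 rect [591.7 325.3] [48.2 50.4] 65.6
t 22.35 p [0.5901 0.3218 0.1175] jaw 89.7 q [-0.73  0.74  0.24  1.56 -0.21  0.87  1.14] F [ 0.4 -0.6  0.8] w 0.073
tx,ty,tz [1.000e-01 3.000e-01 1.145e+02] r [-0.03 -0.04 -0.3 ]
```

View pics/w18.png

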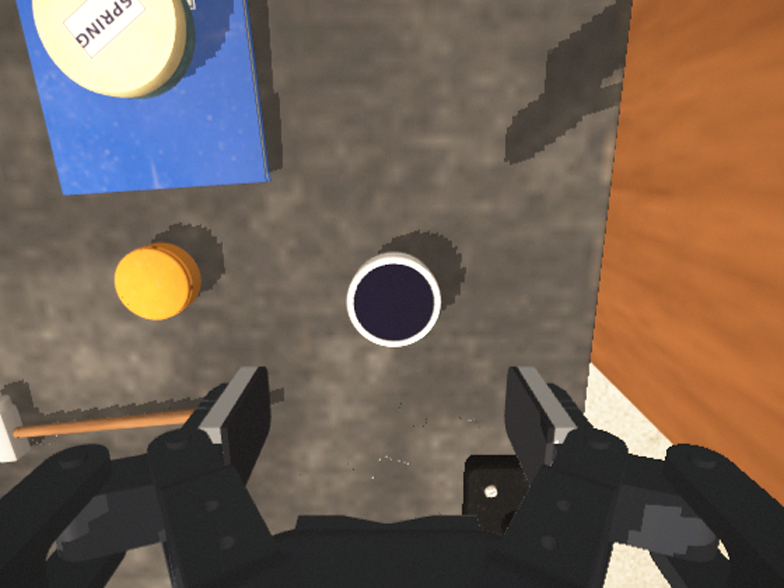

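```bash
python3 -m creep '[{"rx":0,"ry":0,"rz":0,"tx":-1,"ty":3,"tz":40,"hand":-0.7},{"rx":0,"ry":0,"rz":0,"tx":-1,"ty":3,"tz":80,"hand":-0.7},{"rx":0,"ry":0,"rz":0,"tx":-1,"ty":3,"tz":100,"hand":-0.7},{"rx":0,"ry":0,"rz":0,"tx":-1,"ty":3,"tz":109,"hand":-0.7},{"rx":0,"ry":0,"rz":0,"tx":-1,"ty":3,"tz":113,"hand":-0.7},{"rx":0,"ry":0,"rz":0,"tx":-1,"ty":3,"tz":114,"hand":-0.7},{"rx":0,"ry":0,"rz":0,"tx":-1,"ty":3,"tz":114,"hand":-0.7}]'
python3 look.py w19 wrist white_tin; python3 go.py .5915 .325 .003 90
```

```text
clock: 23.05
position: [0.5922, 0.3259, 0.0049]
tool_rot: [3.141, 0.001, 3.137]
force: [-0.4, 0.0, 0.5]
grip_width: 0.0729
t 23.05
white_tin 0.85 bbox*1.4 [304. 309. 473. 471.] circ c 590.0 324.8 diam 53.2 rect [590.7 324.5] [51.6 49.1] 30.0
t 23.15 p [0.5922 0.3259 0.0048] jaw 89.74 q [-0.71  0.89  0.19  1.59 -0.24  0.68  1.17] F [ 0.   0.1 -0.4] w 0.0724
tx,ty,tz [ 0.7 -0.9  1.8] r [ 0.05  0.07 -0.26]
```

View pics/w19.png

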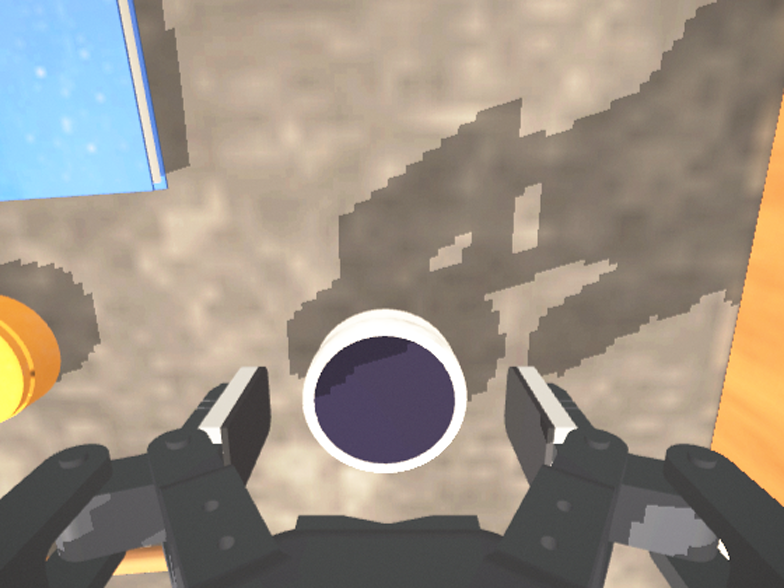

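```bash
cat > pt.py <<'E'
import sys
from h import *
u,v,z=map(float,sys.argv[1:4]); st=bot.observe(); d=viewer.grab_frame("wrist")
P=ray(d,u/1.4,v/1.4,z,st); Rt=R.from_euler('xyz',st["tool_rot"]).as_matrix()
print("world",np.round(P*1000,1),"in tool",np.round((P-st["position"])@Rt*1000,1),"p",np.round(st["position"],4))
E
python3 pt.py 384 399 .018
```

```text
world [591.3 324.9  18. ] in tool [  0.8  -1.  -13.2] p [0.5922 0.3259 0.0048]
```

```bash
python3 -m creep '[{"rx":0,"ry":0,"rz":0,"tx":1,"ty":-1,"tz":1.5,"hand":-0.7},{"rx":0,"ry":0,"rz":0,"tx":1,"ty":-1,"tz":1.5,"hand":-0.4},{"rx":0,"ry":0,"rz":0,"tx":1,"ty":-1,"tz":1.5,"hand":0},{"rx":0,"ry":0,"rz":0,"tx":1,"ty":-1,"tz":1.5,"hand":0},{"rx":0,"ry":0,"rz":0,"tx":1,"ty":-1,"tz":1.5,"hand":0},{"rx":0,"ry":0,"rz":0,"tx":1,"ty":-1,"tz":1.5,"hand":0}]' 30
python3 go.py .5915 .325 .003 90
```

```text
clock: 23.8
position: [0.5906, 0.3246, 0.0025]
tool_rot: [-3.142, -0.0, 3.137]
force: [-2.5, -1.3, 6.7]
grip_width: 0.0478
t 23.8 p [0.5906 0.3246 0.0025] jaw 89.73 q [-0.71  0.89  0.19  1.59 -0.24  0.68  1.17] F [-2.5 -1.3  6.7] w 0.0478
tx,ty,tz [-0.9  0.4 -0.5] r [-0.   -0.01 -0.27]
```

```bash
python3 -m creep '[{"rx":0,"ry":0,"rz":0,"tx":0,"ty":0,"tz":-3,"hand":0},{"rx":0,"ry":0,"rz":0,"tx":0,"ty":0,"tz":-20,"hand":0},{"rx":0,"ry":0,"rz":0,"tx":0,"ty":0,"tz":-60,"hand":0},{"rx":0,"ry":0,"rz":0,"tx":0,"ty":0,"tz":-100,"hand":0},{"rx":0,"ry":0,"rz":0,"tx":0,"ty":0,"tz":-120,"hand":0},{"rx":0,"ry":0,"rz":0,"tx":0,"ty":0,"tz":-120,"hand":0}]'
python3 look.py w20 wrist;python3 go.py .4608 .2032 .12 90
```

```text
clock: 24.4
position: [0.5923, 0.3254, 0.1269]
tool_rot: [3.138, 0.005, 3.137]
force: [0.5, -0.0, -0.5]
grip_width: 0.0479
t 24.4
t 24.45 p [0.5914 0.3251 0.1247] jaw 89.74 q [-0.74  0.73  0.24  1.56 -0.21  0.88  1.14] F [ 0.1 -0.3 -1. ] w 0.0476
tx,ty,tz [ 130.  -122.5    4.1] r [ 0.11  0.15 -0.26]
```

View pics/w20.png

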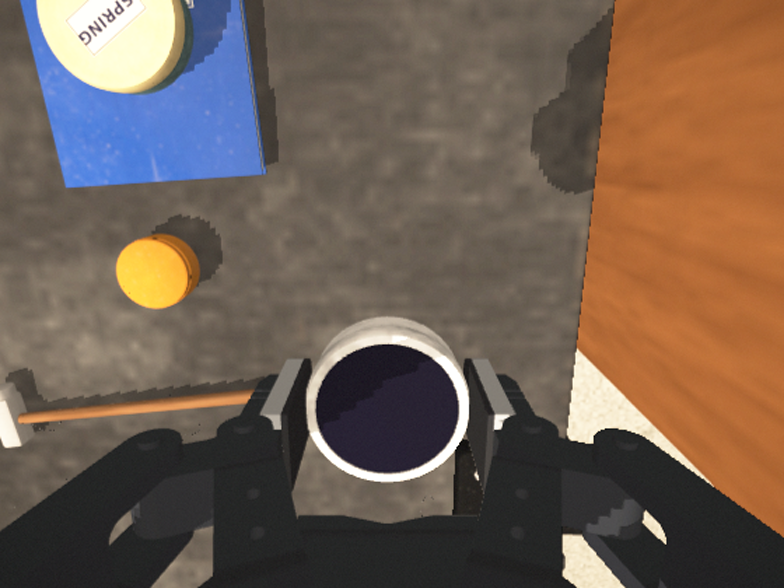

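```bash
python3 pt.py 387 409 .140; python3 -m creep '[{"rx":0,"ry":0,"rz":0,"tx":20,"ty":-20,"tz":0,"hand":0},{"rx":0,"ry":0,"rz":0,"tx":50,"ty":-47,"tz":0,"hand":0},{"rx":0,"ry":0,"rz":0,"tx":80,"ty":-76,"tz":0,"hand":0},{"rx":0,"ry":0,"rz":0,"tx":110,"ty":-105,"tz":0,"hand":0},{"rx":0,"ry":0,"rz":0,"tx":130,"ty":-122,"tz":0,"hand":0},{"rx":0,"ry":0,"rz":0,"tx":130,"ty":-122,"tz":0,"hand":0},{"rx":0,"ry":0,"rz":0,"tx":130,"ty":-122,"tz":0,"hand":0}]'
python3 go.py .4608 .2032 .045 90;python3 look.py w21 wrist white_tin:.14 cream_tin:.032
```

```text
world [592.7 324.9 140. ] in tool [ -1.3  -0.1 -15.3] p [0.5914 0.3251 0.1247]
clock: 25.2
position: [0.4599, 0.2032, 0.122]
tool_rot: [-3.141, -0.001, 3.137]
force: [0.7, 1.2, 0.0]
grip_width: 0.0483
t 25.2 p [0.4599 0.2032 0.122 ] jaw 89.73 q [-0.71  0.5   0.24  2.02 -0.19  0.64  1.22] F [0.7 1.2 0. ] w 0.0483
tx,ty,tz [-1.  0. 77.] r [-0.01 -0.03 -0.27]
t 25.2
white_tin 0.96 bbox*1.4 [303. 317. 470. 486.] circ c 458.0 202.7 diam 52.6 rect [458.  202.9] [52.1 46.6] 2.3
cream_tin 0.98 bbox*1.4 [595.   0. 784. 204.] circ c 370.3 346.3 diam 95.9 rect [371.2 340.2] [87.9 83.4] 12.4
cream_tin 0.82 bbox*1.4 [329. 242. 451. 338.] circ c 460.1 203.5 diam 62.7 rect [452.7 203.7] [60.9 46.8] 88.9
```

View pics/w21.png

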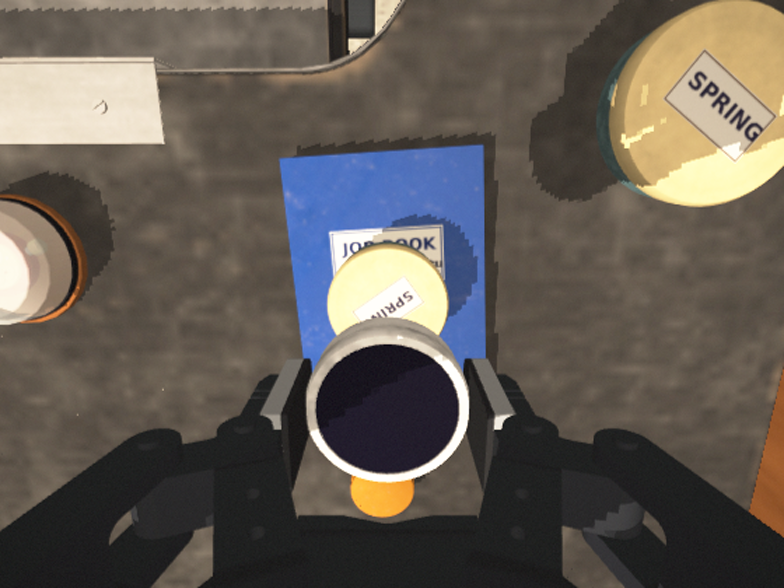

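```bash
python3 -m creep '[{"rx":0,"ry":0,"rz":0,"tx":0,"ty":0,"tz":30,"hand":0},{"rx":0,"ry":0,"rz":0,"tx":0,"ty":0,"tz":60,"hand":0},{"rx":0,"ry":0,"rz":0,"tx":0,"ty":0,"tz":76,"hand":0},{"rx":0,"ry":0,"rz":0,"tx":0,"ty":0,"tz":82,"hand":0},{"rx":0,"ry":0,"rz":0,"tx":0,"ty":0,"tz":85,"hand":0},{"rx":0,"ry":0,"rz":0,"tx":0,"ty":0,"tz":85,"hand":0},{"rx":0,"ry":0,"rz":0,"tx":0,"ty":0,"tz":85,"hand":0}]'
python3 go.py .4604 .2032 .0345 90;python3 look.py w22 wrist white_tin:.052
```

```text
clock: 26.05
position: [0.4605, 0.2035, 0.0379]
tool_rot: [3.141, 0.001, 3.137]
force: [-0.1, -0.4, -0.2]
grip_width: 0.048
t 26.05 p [0.4605 0.2035 0.0379] jaw 89.74 q [-0.66  0.65  0.17  2.06 -0.24  0.45  1.26] F [-0.1 -0.4 -0.2] w 0.048
tx,ty,tz [ 0.1 -0.3  3.4] r [ 0.03  0.06 -0.26]
t 26.05
white_tin 0.77 bbox*1.4 [305. 313. 471. 485.] circ c 460.8 203.0 diam 54.7 rect [460.6 203.5] [48.7 54.2] 89.7
```

View pics/w22.png

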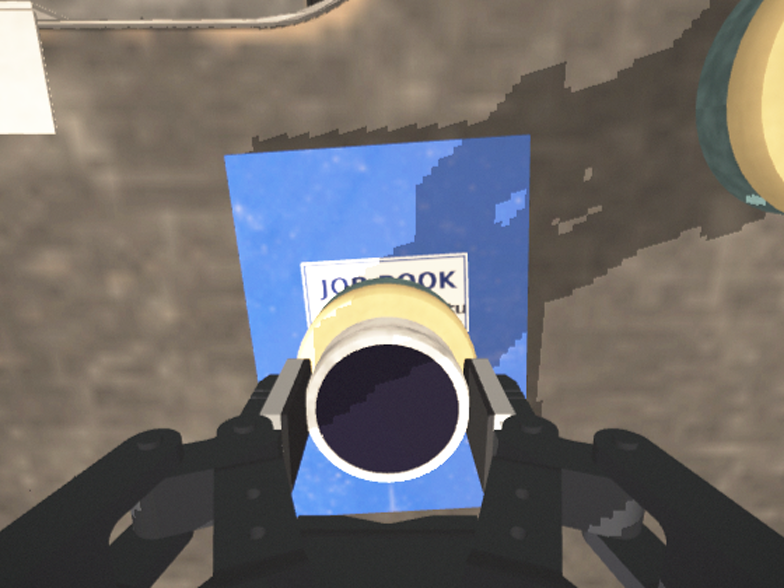

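```bash
python3 -m creep '[{"rx":0,"ry":0,"rz":0,"tx":0,"ty":0,"tz":1.5,"hand":0},{"rx":0,"ry":0,"rz":0,"tx":0,"ty":0,"tz":3,"hand":0},{"rx":0,"ry":0,"rz":0,"tx":0,"ty":0,"tz":3,"hand":0},{"rx":0,"ry":0,"rz":0,"tx":0,"ty":0,"tz":3,"hand":0}]'
python3 go.py .4604 .2032 .0345 90
```

```text
clock: 26.55
position: [0.4603, 0.2034, 0.0348]
tool_rot: [3.141, 0.001, 3.137]
force: [-3.0, -0.7, 15.0]
grip_width: 0.0478
t 26.55 p [0.4603 0.2034 0.0348] jaw 89.73 q [-0.66  0.66  0.17  2.06 -0.24  0.44  1.26] F [-3.  -0.7 15. ] w 0.0478
tx,ty,tz [-0.1 -0.2  0.3] r [ 0.03  0.03 -0.27]
```

Contact at 15 N, so the tin is seated. Back off 0.8 mm and open.

```bash
python3 -m creep '[{"rx":0,"ry":0,"rz":0,"tx":0,"ty":0,"tz":-0.8,"hand":0},{"rx":0,"ry":0,"rz":0,"tx":0,"ty":0,"tz":-0.8,"hand":-0.1},{"rx":0,"ry":0,"rz":0,"tx":0,"ty":0,"tz":-0.8,"hand":-0.3},{"rx":0,"ry":0,"rz":0,"tx":0,"ty":0,"tz":-0.8,"hand":-0.6},{"rx":0,"ry":0,"rz":0,"tx":0,"ty":0,"tz":-0.8,"hand":-0.8},{"rx":0,"ry":0,"rz":0,"tx":0,"ty":0,"tz":-0.8,"hand":-0.8}]'
python3 -m creep '[{"rx":0,"ry":0,"rz":0,"tx":0,"ty":0,"tz":-20,"hand":-0.8},{"rx":0,"ry":0,"rz":0,"tx":0,"ty":0,"tz":-60,"hand":-0.8},{"rx":0,"ry":0,"rz":0,"tx":0,"ty":0,"tz":-100,"hand":-0.8},{"rx":0,"ry":0,"rz":0,"tx":0,"ty":0,"tz":-110,"hand":-0.8},{"rx":0,"ry":0,"rz":0,"tx":0,"ty":0,"tz":-110,"hand":-0.8}]'
python3 look.py w23 wrist white_tin:.05 cream_tin:.032 amber_box; python3 go.py .579 .198 .12 90
```

```text
clock: 27.15
position: [0.46, 0.2032, 0.0349]
tool_rot: [-3.142, -0.0, 3.137]
force: [-0.1, 0.1, 0.8]
grip_width: 0.0769
clock: 27.65
position: [0.4607, 0.2037, 0.1465]
tool_rot: [3.14, 0.002, 3.137]
force: [0.1, 0.5, -0.6]
grip_width: 0.0771
t 27.65
cream_tin 0.95 bbox*1.4 [332. 231. 444. 323.] circ c 460.3 203.3 diam 62.9 rect [454.1 203.2] [49.5 61.2] 0.6
cream_tin 0.85 bbox*1.4 [575.  11. 774. 199.] circ c 369.6 347.7 diam 96.8 rect [370.6 348.3] [87.2 96.2] 25.4
amber_box 0.67 bbox*1.4 [354. 424. 408. 490.] circ c 576.9 199.4 diam 47.5 rect [576.8 199.9] [37.3 46.9] 89.6
t 27.85 p [0.4595 0.203  0.1439] jaw 89.74 q [-0.73  0.47  0.26  2.01 -0.18  0.69  1.21] F [ 0.6 -0.3  1.2] w 0.0769
tx,ty,tz [-119.5   -4.4   23.7] r [-0.06 -0.09 -0.26]
```

View pics/w23.png

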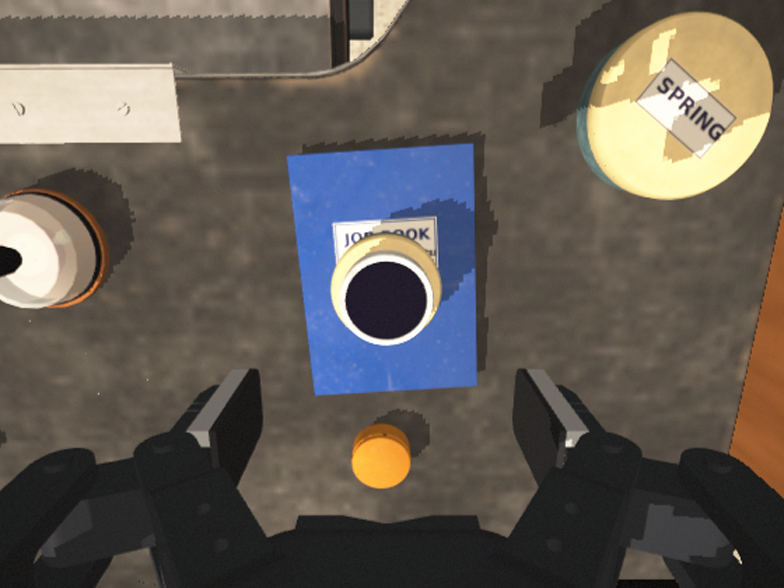

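```bash
python3 pt.py 386 301 .050;python3 -m creep '[{"rx":0,"ry":0,"rz":0,"tx":-30,"ty":-1,"tz":0,"hand":-0.8},{"rx":0,"ry":0,"rz":0,"tx":-65,"ty":-2,"tz":0,"hand":-0.5},{"rx":0,"ry":0,"rz":0,"tx":-100,"ty":-4,"tz":10,"hand":-0.5},{"rx":0,"ry":0,"rz":0,"tx":-119,"ty":-4,"tz":24,"hand":-0.5},{"rx":0,"ry":0,"rz":0,"tx":-119,"ty":-4,"tz":24,"hand":-0.5},{"rx":0,"ry":0,"rz":0,"tx":-119,"ty":-4,"tz":24,"hand":-0.5}]'
python3 look.py w24 wrist amber_box; python3 go.py .579 .198 .003 90
```

```text
world [459.9 202.4  50. ] in tool [-0.6 -0.5 93.9] p [0.4595 0.203  0.1439]
clock: 28.5
position: [0.5783, 0.1982, 0.1197]
tool_rot: [-3.141, -0.002, 3.137]
force: [-0.8, 0.0, 0.3]
grip_width: 0.0641
t 28.5
amber_box 0.81 bbox*1.4 [352. 263. 429. 338.] circ c 580.3 199.3 diam 42.1 rect [580.3 199.2] [37.2 40.8] 89.7
t 28.6 p [0.5783 0.1988 0.1209] jaw 89.75 q [-0.59  0.65  0.24  1.74 -0.21  0.78  1.32] F [-0.6 -0.1  0.8] w 0.0642
tx,ty,tz [ -0.8  -0.8 117.9] r [-0.01 -0.04 -0.25]
```

View pics/w24.png

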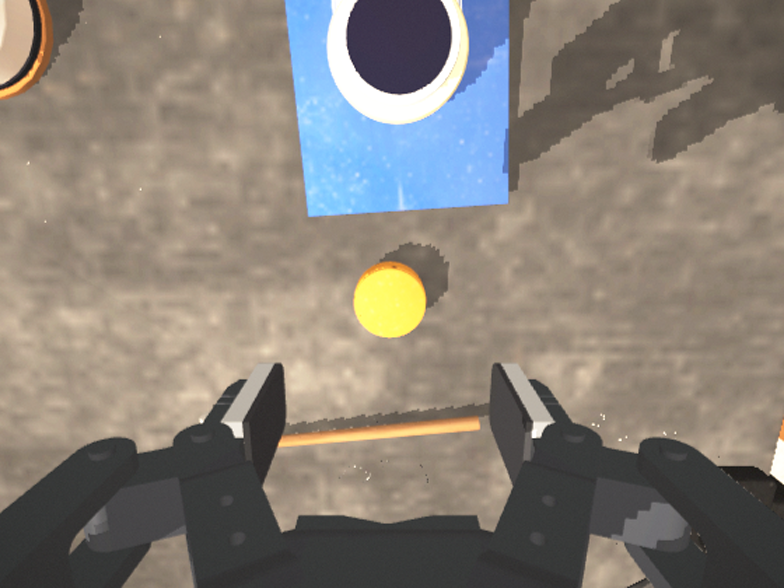

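```bash
python3 pt.py 390 301 .018;python3 -m creep '[{"rx":0,"ry":0,"rz":0,"tx":-1,"ty":1,"tz":40,"hand":-0.5},{"rx":0,"ry":0,"rz":0,"tx":-1,"ty":1,"tz":80,"hand":-0.5},{"rx":0,"ry":0,"rz":0,"tx":-1,"ty":1,"tz":103,"hand":-0.4},{"rx":0,"ry":0,"rz":0,"tx":-1,"ty":1,"tz":112,"hand":-0.4},{"rx":0,"ry":0,"rz":0,"tx":-1,"ty":1,"tz":116,"hand":-0.4},{"rx":0,"ry":0,"rz":0,"tx":-1,"ty":1,"tz":117,"hand":-0.4},{"rx":0,"ry":0,"rz":0,"tx":-1,"ty":1,"tz":117,"hand":-0.4}]'
python3 look.py w25 wrist amber_box; python3 go.py .579 .198 .003 90
```

```text
world [581.5 200.4  18. ] in tool [ -3.3   1.6 102.9] p [0.5783 0.1988 0.1209]
clock: 29.35
position: [0.5807, 0.2, 0.0052]
tool_rot: [3.141, 0.002, 3.137]
force: [-0.0, 0.2, -0.0]
grip_width: 0.0597
t 29.35
amber_box 0.64 bbox*1.4 [321. 330. 448. 461.] circ c 578.8 199.4 diam 44.0 rect [578.9 198.8] [43.8 37.7] 1.7
t 29.45 p [0.5806 0.2    0.0051] jaw 89.74 q [-0.55  0.82  0.19  1.77 -0.25  0.57  1.35] F [0.3 0.2 1.2] w 0.0595
tx,ty,tz [ 1.6 -2.   2.1] r [ 0.04  0.08 -0.26]
```

View pics/w25.png

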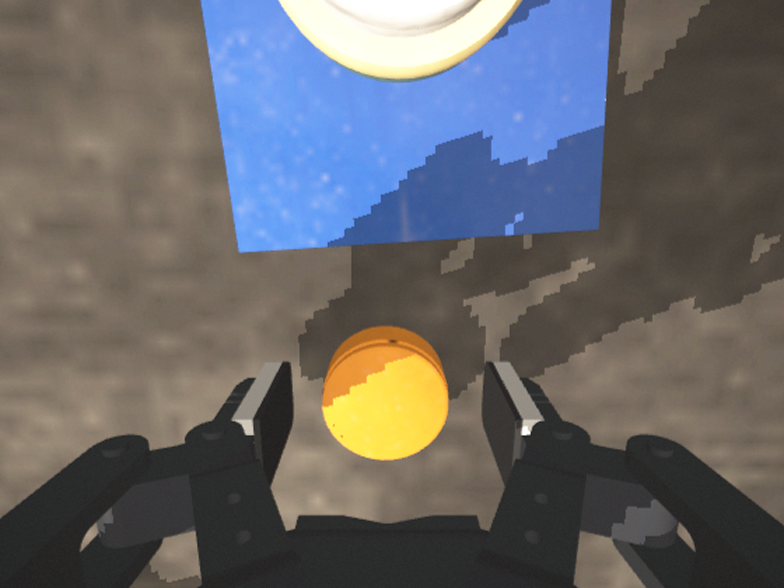

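```bash
python3 pt.py 385 400 .018;python3 -m creep '[{"rx":0,"ry":0,"rz":0,"tx":1,"ty":-0.7,"tz":1.5,"hand":-0.4},{"rx":0,"ry":0,"rz":0,"tx":1,"ty":-0.7,"tz":1.5,"hand":-0.1},{"rx":0,"ry":0,"rz":0,"tx":1,"ty":-0.7,"tz":1.5,"hand":0.25},{"rx":0,"ry":0,"rz":0,"tx":1,"ty":-0.7,"tz":1.5,"hand":0.25},{"rx":0,"ry":0,"rz":0,"tx":1,"ty":-0.7,"tz":1.5,"hand":0.25},{"rx":0,"ry":0,"rz":0,"tx":1,"ty":-0.7,"tz":1.5,"hand":0.25}]' 25
python3 go.py .579 .198 .003 90
```

```text
world [580.3 199.2  18. ] in tool [  0.3  -0.7 -12.9] p [0.5806 0.2    0.0051]
clock: 30.1
position: [0.579, 0.1989, 0.0027]
tool_rot: [-3.142, -0.0, 3.137]
force: [-3.1, -0.2, 5.8]
grip_width: 0.0379
t 30.1 p [0.579  0.1989 0.0027] jaw 89.73 q [-0.55  0.82  0.18  1.77 -0.25  0.57  1.35] F [-3.1 -0.2  5.8] w 0.0379
tx,ty,tz [ 0.  -0.9 -0.3] r [-0.   -0.01 -0.27]
```

```bash
python3 -m creep '[{"rx":0,"ry":0,"rz":0,"tx":0,"ty":0,"tz":-3,"hand":0.25},{"rx":0,"ry":0,"rz":0,"tx":0,"ty":0,"tz":-20,"hand":0.25},{"rx":0,"ry":0,"rz":0,"tx":0,"ty":0,"tz":-60,"hand":0.25},{"rx":0,"ry":0,"rz":0,"tx":0,"ty":0,"tz":-100,"hand":0.25},{"rx":0,"ry":0,"rz":0,"tx":0,"ty":0,"tz":-130,"hand":0.25},{"rx":0,"ry":0,"rz":0,"tx":0,"ty":0,"tz":-130,"hand":0.25}]'
python3 go.py .4602 .2030 .12 90;python3 look.py w26 wrist
```

```text
clock: 30.7
position: [0.5811, 0.1996, 0.1378]
tool_rot: [3.139, 0.006, 3.137]
force: [-0.4, -0.4, -1.2]
grip_width: 0.0381
t 30.7 p [0.5811 0.1996 0.1378] jaw 89.72 q [-0.6   0.63  0.25  1.73 -0.21  0.81  1.32] F [-0.4 -0.4 -1.2] w 0.0381
tx,ty,tz [121.    2.8  17.1] r [ 0.17  0.36 -0.28]
t 30.7
```

View pics/w26.png

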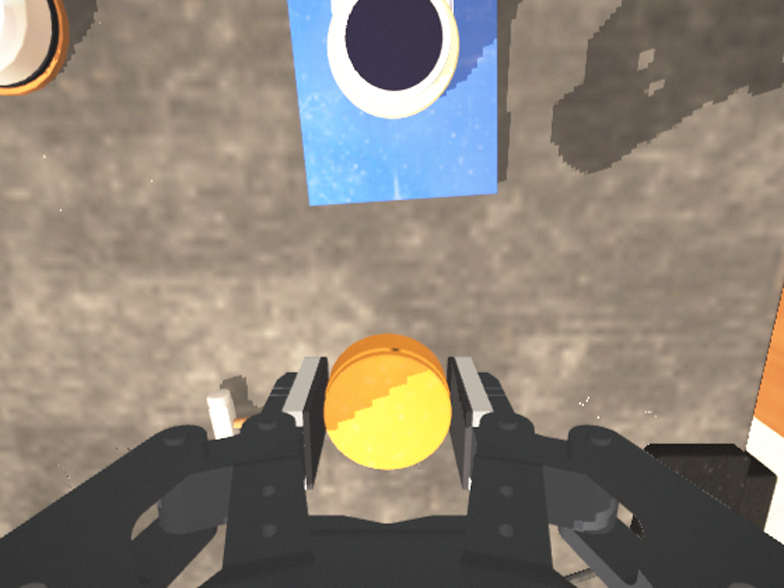

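```bash
python3 -m creep '[{"rx":0,"ry":0,"rz":0,"tx":20,"ty":1,"tz":0,"hand":0.25},{"rx":0,"ry":0,"rz":0,"tx":50,"ty":2,"tz":0,"hand":0.25},{"rx":0,"ry":0,"rz":0,"tx":80,"ty":3,"tz":0,"hand":0.25},{"rx":0,"ry":0,"rz":0,"tx":110,"ty":3,"tz":10,"hand":0.25},{"rx":0,"ry":0,"rz":0,"tx":121,"ty":3,"tz":17,"hand":0.25},{"rx":0,"ry":0,"rz":0,"tx":121,"ty":3,"tz":17,"hand":0.25},{"rx":0,"ry":0,"rz":0,"tx":121,"ty":3,"tz":17,"hand":0.25}]'
python3 look.py w27 wrist amber_box:.137 white_tin:.05;python3 go.py .4595 .2028 .0527 90
```

```text
clock: 31.45
position: [0.4588, 0.2026, 0.1156]
tool_rot: [-3.141, 0.0, 3.137]
force: [1.5, 0.1, 0.3]
grip_width: 0.0377
t 31.45
amber_box 0.91 bbox*1.4 [322. 331. 452. 468.] circ c 455.0 202.6 diam 42.3 rect [455.  202.7] [36.1 41.6] 89.7
amber_box 0.63 bbox*1.4 [328. 242. 450. 339.] circ c 426.9 203.1 diam 33.5 rect [422.8 203.1] [32.3 24.8] 88.9
amber_box 0.31 bbox*1.4 [275. 152. 487. 372.] circ c 417.3 203.3 diam 76.8 rect [417.1 203. ] [59.1 50.8] 3.0
white_tin 0.94 bbox*1.4 [334. 264. 450. 353.] circ c 460.1 203.4 diam 50.5 rect [454.5 203.8] [48.6 39.2] 87.8
t 31.6 p [0.4591 0.2024 0.1156] jaw 89.69 q [-0.72  0.51  0.24  2.03 -0.21  0.62  1.23] F [ 0.5 -0.6  0.2] w 0.0376
tx,ty,tz [-0.4  0.4 62.9] r [ 0.    0.04 -0.31]
```

View pics/w27.png

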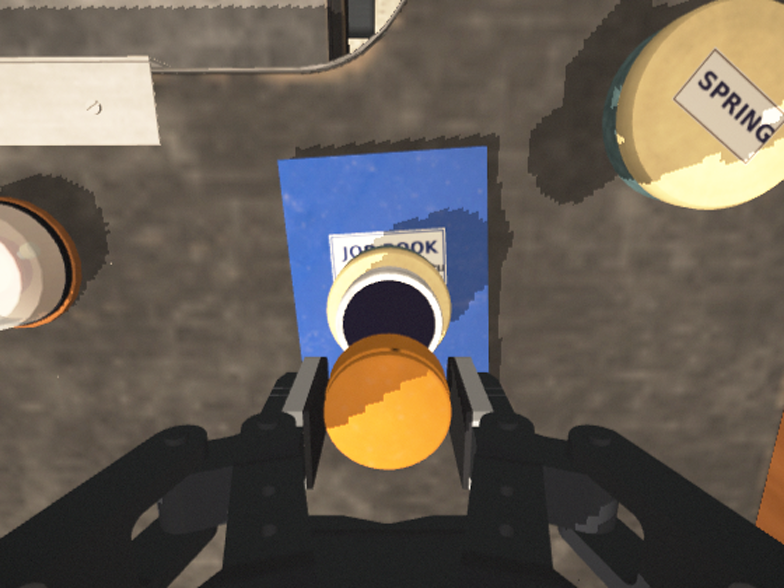

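```bash
python3 -m creep '[{"rx":0,"ry":0,"rz":0,"tx":0,"ty":0.5,"tz":25,"hand":0.25},{"rx":0,"ry":0,"rz":0,"tx":0,"ty":0.5,"tz":45,"hand":0.25},{"rx":0,"ry":0,"rz":0,"tx":0,"ty":0.5,"tz":55,"hand":0.25},{"rx":0,"ry":0,"rz":0,"tx":0,"ty":0.5,"tz":59,"hand":0.25},{"rx":0,"ry":0,"rz":0,"tx":0,"ty":0.5,"tz":61,"hand":0.25},{"rx":0,"ry":0,"rz":0,"tx":0,"ty":0.5,"tz":61,"hand":0.25},{"rx":0,"ry":0,"rz":0,"tx":0,"ty":0.5,"tz":61,"hand":0.25}]'
python3 look.py w28 wrist;python3 go.py .4595 .2028 .0527 90
```

```text
clock: 32.3
position: [0.4585, 0.2032, 0.0551]
tool_rot: [3.141, 0.001, 3.137]
force: [-0.1, -0.0, -0.7]
grip_width: 0.0376
t 32.3
t 32.35 p [0.4584 0.2032 0.0551] jaw 89.74 q [-0.68  0.62  0.19  2.06 -0.24  0.48  1.26] F [-0.1  0.5 -0.3] w 0.0375
tx,ty,tz [-1.1 -0.4  2.4] r [ 0.03  0.05 -0.26]
```

View pics/w28.png

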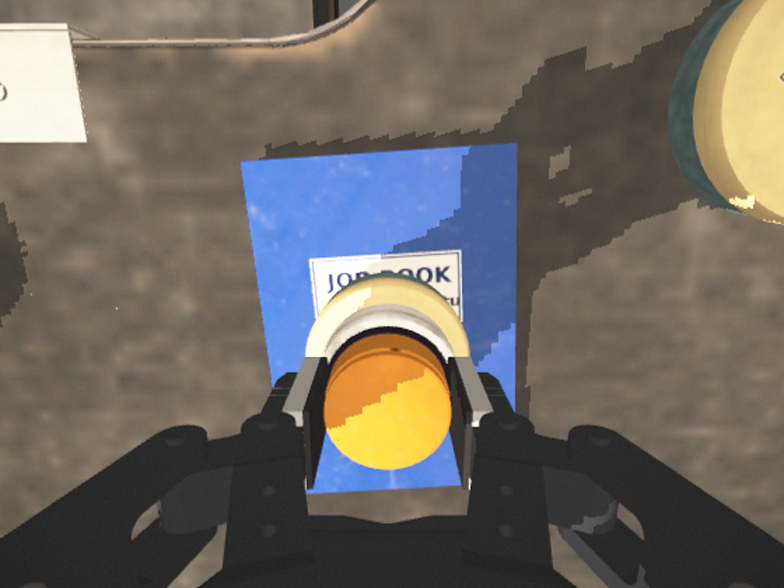

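Aligned; lower the last 2.5 mm.

```bash
python3 -m creep '[{"rx":0,"ry":0,"rz":0,"tx":-1,"ty":0,"tz":1,"hand":0.25},{"rx":0,"ry":0,"rz":0,"tx":-1,"ty":0,"tz":2,"hand":0.25},{"rx":0,"ry":0,"rz":0,"tx":-1,"ty":0,"tz":2,"hand":0.25},{"rx":0,"ry":0,"rz":0,"tx":-1,"ty":0,"tz":2,"hand":0.25}]'
python3 go.py .4595 .2028 .0527 90
```

```text
clock: 32.75
position: [0.4595, 0.2032, 0.053]
tool_rot: [3.141, 0.001, 3.137]
force: [-1.0, -0.2, 11.4]
grip_width: 0.0377
t 32.75 p [0.4595 0.2032 0.053 ] jaw 89.73 q [-0.68  0.63  0.19  2.06 -0.25  0.48  1.26] F [-1.  -0.2 11.4] w 0.0377
tx,ty,tz [-0.  -0.4  0.3] r [ 0.03  0.05 -0.27]
```

```bash
python3 -m creep '[{"rx":0,"ry":0,"rz":0,"tx":0,"ty":0,"tz":-0.7,"hand":0.25},{"rx":0,"ry":0,"rz":0,"tx":0,"ty":0,"tz":-0.7,"hand":0.1},{"rx":0,"ry":0,"rz":0,"tx":0,"ty":0,"tz":-0.7,"hand":-0.1},{"rx":0,"ry":0,"rz":0,"tx":0,"ty":0,"tz":-0.7,"hand":-0.4},{"rx":0,"ry":0,"rz":0,"tx":0,"ty":0,"tz":-0.7,"hand":-0.7},{"rx":0,"ry":0,"rz":0,"tx":0,"ty":0,"tz":-0.7,"hand":-0.7}]'
python3 -m creep '[{"rx":0,"ry":0,"rz":0,"tx":0,"ty":0,"tz":-20,"hand":-0.7},{"rx":0,"ry":0,"rz":0,"tx":0,"ty":0,"tz":-60,"hand":-0.7},{"rx":0,"ry":0,"rz":0,"tx":0,"ty":0,"tz":-100,"hand":-0.7},{"rx":0,"ry":0,"rz":0,"tx":0,"ty":0,"tz":-140,"hand":-0.7},{"rx":0,"ry":0,"rz":0,"tx":0,"ty":0,"tz":-140,"hand":-0.7},{"rx":0,"ry":0,"rz":0,"tx":0,"ty":0,"tz":-140,"hand":-0.7}]'
python3 look.py w29 wrist cream_tin:.032 white_tin:.05 amber_box:.068 book; python3 look.py s29 scene;  python3 go.py .4 .45 .3
```

```text
clock: 33.35
position: [0.4591, 0.203, 0.0532]
tool_rot: [-3.142, -0.0, 3.137]
force: [-0.5, -0.1, 0.1]
grip_width: 0.0726
clock: 33.95
position: [0.4592, 0.2034, 0.1938]
tool_rot: [3.14, 0.001, 3.137]
force: [0.8, 1.1, -0.1]
grip_width: 0.0727
t 33.95
cream_tin 0.7 bbox*1.4 [546.  37. 712. 197.] circ c 370.1 348.6 diam 96.4 rect [370.2 349.3] [88.  94.7] 25.4
white_tin 0.82 bbox*1.4 [344. 238. 433. 302.] circ c 460.2 203.2 diam 50.4 rect [454.9 202.9] [39.  49.8] 3.6
amber_box 0.61 bbox*1.4 [355. 253. 422. 322.] circ c 461.2 203.3 diam 42.2 rect [461.4 203.1] [37.3 41.8] 89.7
book 0.75 bbox*1.4 [301. 149. 468. 365.] circ c 460.3 204.9 diam 179.4 rect [460.6 204.6] [150.1 105.7] 3.5
t 34.2
t 34.25 p [0.4587 0.2028 0.1924] jaw 89.73 q [-0.76  0.39  0.3   1.97 -0.16  0.8   1.19] F [ 1.   0.6 -0.4] w 0.0727
tx,ty,tz [  60.   246.8 -107.8] r [-0.06 -0.07 -0.  ]
```

View pics/w29.png

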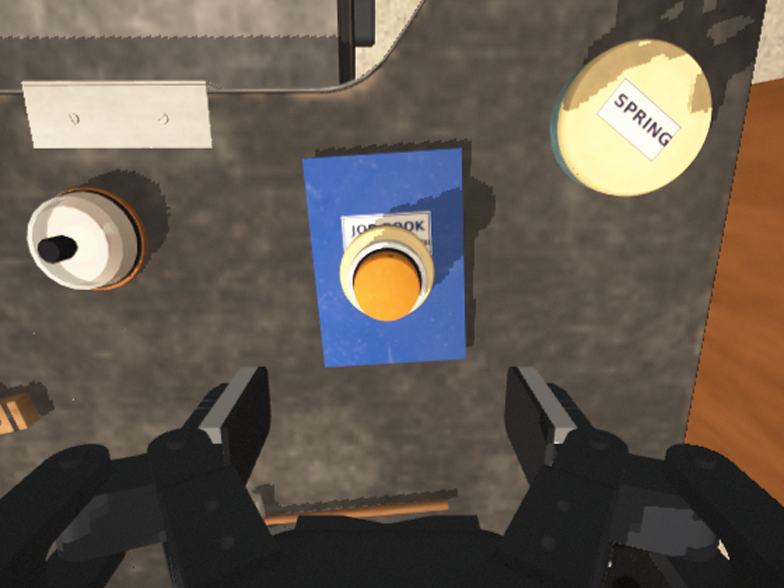

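View pics/s29.png

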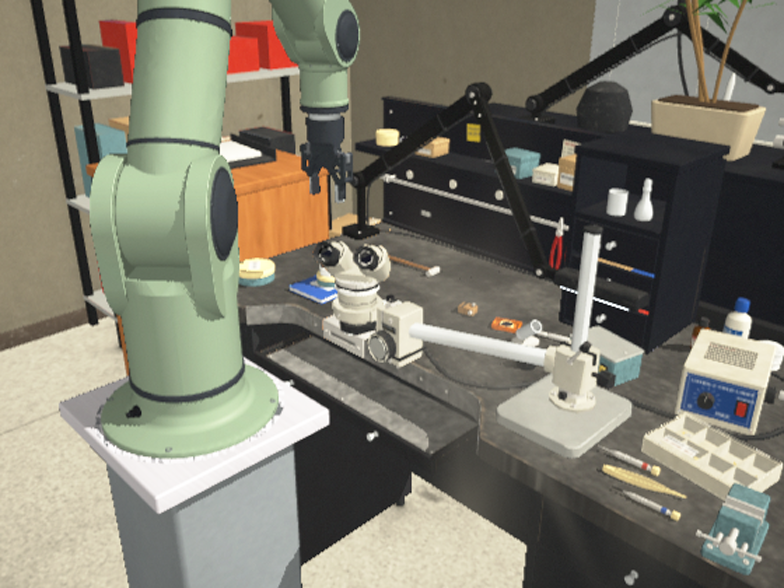

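```bash
python3 -m creep '[{"rx":0,"ry":0,"rz":0,"tx":0,"ty":0,"tz":0,"hand":-0.7},{"rx":0,"ry":0,"rz":0,"tx":0,"ty":0,"tz":0,"hand":-0.7},{"rx":0,"ry":0,"rz":0,"tx":0,"ty":0,"tz":0,"hand":-0.7},{"rx":0,"ry":0,"rz":0,"tx":0,"ty":0,"tz":0,"hand":-0.7}]'
python3 -c "
from workcell import bot
print(bot.job_done())"
```

```text
clock: 34.65
position: [0.4591, 0.203, 0.1932]
tool_rot: [-3.142, -0.0, 3.137]
force: [0.8, 0.0, -0.7]
grip_width: 0.0723
the job is handed in; nothing more can be done
None
```

I put the red movement holder on the wooden base under the dust cover, stacked cream tin, white tin and amber box on the job book, and handed the job in at about 35 s. It reports no verdict, so the results below are my own camera measurements.

- **Base:** After release the movement was within about 1 mm of the base centre. The cover's knob measured about 0.5 mm off centre, and the cover looked level, with an even rim of wood showing around it.
- **Stack:** In the last wrist picture the white tin and amber box sat within about 1 mm of each other and 1–2 mm from the book's centre. The cream tin was hidden under them by then. Before the amber box went on, it measured about 1.5 mm from the book's centre.
- **Bystanders:** I never touched the clamp block or the anvil. I did not re-measure their positions at the end; both looked in place in the last scene picture, though the anvil is small and partly hidden there.
- **Disagreements:** The network found no movement through the cover and gave some false outlines: the top-view book, once partly hidden by the arm, and a second "amber box". I set those aside after comparing them with the pictures. At the end the gripper was open and about 12 cm above the stack, touching nothing.

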